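# Purge a beaker on the drying peg

### The arm

A 6-joint arm with a two-finger parallel gripper is mounted at the origin on a cart in front of the work surface, level with it; the furniture and walls round the work are solid. World frame = base frame: x ahead of the robot, y to its left, z up, the work surface at z = 0. Lengths are in m, angles in rad, forces in N, time in s.
With the tool pointing down it reaches from about 0.225 to 0.875 m from the base axis. Payload 3.4 kg.
Tool frame: the origin (TCP) lies midway between the tips of the shut fingers; the grasp point (between the pads) lies behind it (manip.grip_point_offset is the z of the grasp point in the tool frame, in m); z points along the fingers, x is the direction in which the jaws open and shut, and the axes are right-handed (so a half turn about z gives the same grasp; the last joint's range is limited). The gripper opens to 85 mm and grips with 20 to 120 N. Pads are 22 mm wide; open, the fingers measure 114 mm over their backs; the gripper's body (76 mm by 85 mm) begins 54 mm behind the grasp point. The pads swing forward as they close: fully open they stand 13 mm farther back than shut.
Start: joints at [1.143, 0.276, 1.505, -0, 1.361, -0.121], TCP at [0.174, 0.548, 0.231] pointing down, gripper open.
Joint ranges: [-2.89, 2.89], [-0.75, 2.08], [0.22, 2.7], [-1.18, 4.32], [0.11, 2.71], [-2.7, 2.7]. Speed limits (rad/s): [2.57, 2.57, 3.14, 3.14, 3.14, 3.14].

### API

Orientations are given as a unit quaternion [w, x, y, z].
In Python, from rig import manip, eyes, recognise, regions_of, mark_of gives the robot as it stands.
- The arm moves only by the shell command python3 -m inch 'ROWS' [FORCE]. ROWS is JSON, a list of rows, each a list of 5 numbers: the gripper command: -1 is shut, 1 is fully open, values between are in proportion, then the shift along the tool's x, y, z in mm, then the turn about the tool's z in degrees. A call has 1 to 20 rows; each row shifts and turns the pose as measured when the row begins, along the tool's axes as they then stand; what a row does not reach is not made up. A row lasts 1/12 s, in which the tool goes at most 41.7 mm and 7.16 degrees, less where a joint would pass 70% of its speed; a pose out of reach is approached as far as the arm can. A call with a gripper value outside its range is refused whole. The fingers move at their own pace and stop on an object; FORCE is the grip in N (left out, the last holds). Time passes only in rows, so rows that do not move let the fingers close. It gives the time, the measured TCP pose, the force and the opening at its end, in the units of the state.
- manip.get_state(): the state, without advancing time (a new reading comes with each control period).
- eyes.get_image(name): name is "side" or "top"; returns a dict with "frame" (420x560x3 uint8, red, green, blue), "K" (3x3 intrinsics, pixels), "rvec" (rotation vector, rad) and "tvec" (3), from world to camera coordinates, as OpenCV has them. Camera axes: x right, y down, z forward; pixel columns grow to the right and rows downward; lengths in m; the calibration is good to about 2 mm. A picture is of the moment at which its call begins. There is no depth.
- manip.sign_off(): hands the job in, once; it reports no verdict.
Trained networks look in a picture, given as the dict that the camera call returned (one of the last four; its "shot" number tells which), for a name from the list of things; names that differ only in an ending like _2 or _b are one class to them, and where a whole thing is asked for, a point or a joint stands for the part that bears it (a point fixed in the world has none). Each returns a list of dicts, best first, with "confidence" (0 to 1); they miss things now and then, are a little off and sometimes report something else, mostly with a low value. They report only what shows in the picture. A call takes as long as a camera call. They do not tell look-alikes from the thing itself.
- recognise(picture, target): "bbox" ([left, top, width, height] in pixels, round what is visible of it).
- regions_of(picture, target): "mask" (420x560 bool, what is visible of it) and "bbox" ([left, top, width, height] in pixels, round what is visible of it).
- mark_of(picture, target): "point" ([row, column] in pixels: a listed point, or the origin of a listed thing).
The state is a dict: "clock": time; "qpos": joint angles; "qd": joint speeds; "effort": joint torques, N m; "position": TCP position; "ee_rot": TCP orientation; "contact_force": force on the tool from outside, world axes, zero at the start; "moment": the same for the moment, N m; "width": finger opening in m.
Only numpy, scipy, OpenCV 4.12 (cv2) and the standard library are available. Lean on these libraries where they do the work, as an engineer would, in place of code of your own. Each camera call takes 0.05 s, during which the arm holds its last target.

### The job

Take the small glass beaker off its sloping rest and put it upside down over the upright peg of the drying station so that its rim sits flat on the round seat, without dropping it, and let go of it. Then flip the safety catch beside the valve lever fully outwards, and only after that pull the bail lever all the way towards the robot and keep it pulled with the fingers: the lever springs back, so finish while still holding it there. Leave the timer, the rubber stopper and the petri dish where they are.

Things in the scene. Friction and masses are not known exactly. Their poses are not given: they have to be found in the camera images.
- beaker: Small glass beaker, 68 mm tall, 57 mm outside diameter, wall 2 to 4 mm, 41 g. Origin: centre of the underside of its bottom; its z axis runs along its axis to the mouth. It starts lying on the rest, mouth sloping 30 degrees below level, roughly towards the robot, axis 85 mm above the bench at mid-length; it lifts straight up. (The larger beaker at the back plays no part.)
- rest: Fixed draining rest: steel foot 120x70 mm and two bent steel rods, 8 mm thick, 32 mm apart, that carry the beaker from below and stop its rim; the beaker's sides are free for the fingers. Origin: centre of the foot on the bench; its -x axis is the horizontal direction of the beaker's mouth.
- station: Fixed drying station: aluminium base plate 170 mm (its x) by 330 mm (its y), 12 mm thick, origin on the bench under the plate's centre, x away from the robot, y to the left; yaw within 0.25 rad. From left to right: drying peg (y = +115 mm), valve housing (60x66 mm, 82 mm tall) with the bail lever (y = -30 mm), safety catch (y = -110 mm).
- peg_seat (a point): Centre of the top face of the round seat, 76 mm in diameter, 50 mm above the bench, at the foot of the drying peg (upright, 18 mm diameter, 40 mm tall, tapered top). The upside-down beaker stands with its rim on this seat, the peg inside it, its origin then 68 mm above this point.
- catch (a joint): Safety catch, rad: near 0 upright, its tongue in front of the lever's right arm and blocking it; it swings outwards (to the station's -y side, away from the lever) up to 1.3, almost lying down. Light friction (0.5 N at the knob); it stays where it is left. Fully flipped: over 1.0.
- catch_knob (a point): Grip point on the axis of the catch's black finger knob, a round bar 12 mm in diameter that sticks out 48 mm from the catch along the station's -x, 100 mm above the catch's hinge (150 mm above the bench when closed); the point is 20 mm from the bar's free end. 24 mm is free between knob and lever.
- catch_pivot (a point): Hinge of the catch, 50 mm above the bench; the hinge axis is the station's x axis.
- lever (a joint): Bail lever, rad: 0 at rest (leaning 0.2 rad away from the robot), growing as its bar is pulled towards the robot (station's -x) about its hinge, up to its stop at 0.7. A spring returns it to 0: about 1.5 N at the bar at rest, 7 N at the stop. Fully pulled: over 0.55.
- lever_bar (a point): Middle of the lever's black cross bar: round, 14 mm in diameter, 100 mm long along the station's y, joined at its ends to the two 10 mm side arms (90 mm apart); 120 mm from the lever's hinge, 168 mm above the bench at rest; free below it down to the housing.
- lever_pivot (a point): Middle of the lever's hinge, 50 mm above the bench, between the arms; the hinge axis is the station's y axis.
- timer: White laboratory timer, 62x62x19 mm, origin at the centre of its underside; a bystander, leave alone.
- stopper: Black rubber stopper, 28 mm diameter, 31 mm tall, origin at the centre of its underside; a bystander, leave alone.
- petri_dish: Glass petri dish, 64 mm diameter, 12 mm tall, origin at the centre of its underside; a bystander, leave alone.
Things that resemble listed ones, but are neither listed nor needed, are in the scene too. What is shaped like the beaker but orange is not meant.

How it is judged:
By the outcome, as a careful person would: the job done as asked, in the order asked, and still so for the second after the job is handed in, while the arm keeps its last pose, push and grip.
It also fails if it takes over 66 s, if anything falls off the work surface, if the arm or the gripper's body presses on something with over 40 N, if the wrist force passes 120 N, or if a joint passes its speed limit or range.

## Working session

There is one attempt and no reset: what is moved stays moved. The work goes in short steps, Python scripts to look and compute and a shell command to move; the robot and the scene stay as the last step left them, time stands still between calls to the robot, and variables do not carry over. Pictures are saved under pics/ and viewed, and the job is handed in when it is done.

```bash
ls -la; mkdir -p pics
python3 - <<'E'
from rig import manip, eyes, recognise, regions_of, mark_of
import cv2, json
s=manip.get_state(); print(s); print(manip.grip_point_offset)
for n in ("side","top"):
    p=eyes.get_image(n); print(n,p["K"],p["rvec"],p["tvec"],p["shot"])
    cv2.imwrite(f"pics/{n}0.png",p["frame"][:,:,::-1])
    for t in ["beaker","rest","station","peg_seat","catch_knob","catch_pivot","lever_bar","lever_pivot","timer","stopper","petri_dish"]:
        print(t,[(round(d["confidence"],2),[round(float(x)) for x in d["point"]]) for d in mark_of(p,t)][:4])
print(manip.get_state()["clock"])
E
```

```text
total 12
drwxr-xr-x  3 agent agent 4096 Dec  7 14:55 .
drwxr-xr-x 23 root  root  4096 Dec  7 14:55 ..
drwxr-xr-x  2 agent agent 4096 Dec  7 14:55 pics
{'clock': 0.0, 'qpos': array([ 1.14297147e+00,  2.76582221e-01,  1.50613961e+00,  4.06204114e-05,
        1.36070346e+00, -1.20978972e-01]), 'qd': array([ 0.00025301, -0.00011528, -0.00129046, -0.00032205, -0.00084768,
       -0.00106906]), 'effort': array([ 1.90635823e-03, -4.16770363e+01, -2.45810062e+01,  2.58770960e-04,
        1.11389984e-02,  2.94626250e-05]), 'position': array([0.17343774, 0.54766051, 0.23044442]), 'ee_rot': array([ 4.30800198e-04,  8.06864415e-01,  5.90735961e-01, -8.08979408e-04]), 'contact_force': array([-0.05080838, -1.08147503,  0.59160807]), 'moment': array([-0.01684204, -0.01669248,  0.03669448]), 'width': 0.08531699815459168}
-0.0187
side [[451.7161195    0.         276.32265631]
 [  0.         451.7161195  209.74588531]
 [  0.           0.           1.        ]] [ 2.05968937 -0.56753005  0.29559696] [-0.42971179  0.25033276  1.07179497] 1
beaker [(0.76, [292, 329]), (0.7, [307, 363])]
rest [(0.94, [327,
[... 324 characters left out ...]
0]), (0.49, [248, 215])]
petri_dish [(0.72, [216, 314]), (0.66, [205, 214])]
top [[389.83224461   0.         281.88359465]
 [  0.         389.83224461 211.19713945]
 [  0.           0.           1.        ]] [ 2.1261985  -2.1538939   0.20260975] [-0.00423898  0.51124029  1.06852848] 2
beaker [(0.96, [200, 388]), (0.64, [227, 387])]
rest [(0.76, [238, 381])]
station [(0.75, [194, 271]), (0.27, [189, 282])]
peg_seat [(0.85, [194, 231]), (0.48, [169, 281])]
catch_knob [(0.72, [188, 314])]
catch_pivot [(0.8, [186, 312]), (0.65, [192, 284])]
lever_bar [(0.69, [168, 283]), (0.41, [192, 272])]
lever_pivot [(0.87, [188, 284])]
timer []
stopper [(0.44, [267, 237])]
petri_dish [(0.58, [238, 163])]
1.2
```

View pics/side0.png

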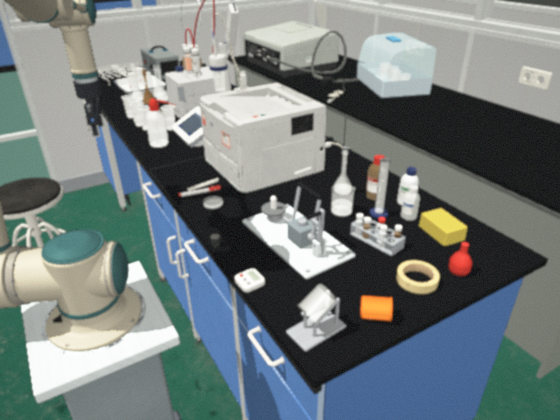

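View pics/top0.png

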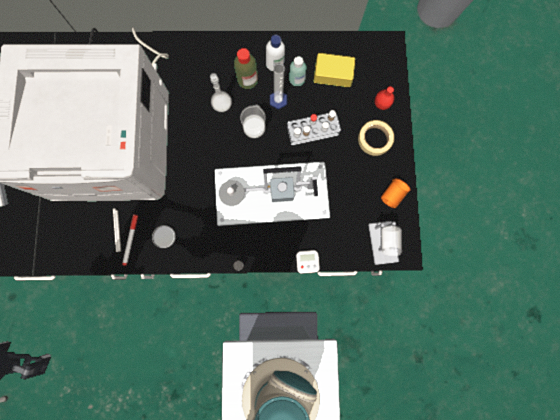

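```bash
cat > h.py <<'E'
import numpy as np, cv2
from scipy.spatial.transform import Rotation as R
CAM={}
def setcam(n,p): CAM[n]=(p["K"],np.array(p["rvec"],float).reshape(3),np.array(p["tvec"],float).reshape(3))
K1=np.array([[451.7161195,0,276.32265631],[0,451.7161195,209.74588531],[0,0,1]])
K2=np.array([[389.83224461,0,281.88359465],[0,389.83224461,211.19713945],[0,0,1]])
CAM["side"]=(K1,np.array([2.05968937,-0.56753005,0.29559696]),np.array([-0.42971179,0.25033276,1.07179497]))
CAM["top"]=(K2,np.array([2.1261985,-2.1538939,0.20260975]),np.array([-0.00423898,0.51124029,1.06852848]))
def proj(n,X):
    K,r,t=CAM[n]; return cv2.projectPoints(np.array(X,float).reshape(-1,1,3),r,t,K,None)[0].reshape(-1,2)  # col,row
def ray(n,uv):
    K,r,t=CAM[n]; Rm=R.from_rotvec(r).as_matrix(); d=Rm.T@np.linalg.inv(K)@np.array([uv[0],uv[1],1.]); return -Rm.T@t,d
def at_z(n,uv,z):
    o,d=ray(n,uv); return o+d*(z-o[2])/d[2]
def tri(uvs,uvt):
    A=[];b=[]
    M=np.zeros((3,3));v=np.zeros(3)
    for n,uv in(("side",uvs),("top",uvt)):
        o,d=ray(n,uv); d=d/np.linalg.norm(d); P=np.eye(3)-np.outer(d,d); M+=P; v+=P@o
    return np.linalg.solve(M,v)
E
python3 - <<'E'
from h import *
s=cv2.imread("pics/side0.png");t=cv2.imread("pics/top0.png")
def crop(im,x,y,w,h,k): return cv2.resize(im[y:y+h,x:x+w],None,fx=k,fy=k,interpolation=cv2.INTER_CUBIC)
cv2.imwrite("pics/s_rest.png",crop(s,270,260,130,100,6))
cv2.imwrite("pics/s_stat.png",crop(s,225,170,140,110,5))
cv2.imwrite("pics/t_stat.png",crop(t,205,150,135,85,5))
cv2.imwrite("pics/t_rest.png",crop(t,350,160,80,110,5))
import numpy as np
print("station z=.012", at_z("top",(271,194),.0), at_z("side",(297,239),0.))
print("seat", at_z("top",(231,194),.05), at_z("side",(270,208),.05))
print("knob", tri((312,215),(314,188)), "bar",tri((314,193),(283,168)))
print("catchpiv", at_z("top",(312,186),.05),at_z("side",(320,243),.05))
print("levpiv", at_z("top",(284,188),.05),at_z("side",(299,228),.05))
print("rest", at_z("top",(381,238),.0),at_z("side",(316,327),.0))
print("beaker", tri((329,292),(387,227)))
E
```

```text
station z=.012 [0.5712596  0.02009327 0.        ] [0.57545288 0.01278763 0.        ]
seat [0.56154726 0.13373819 0.05      ] [0.55487643 0.1344464  0.05      ]
knob [ 0.55294374 -0.09330648  0.14793815] bar [ 0.60851473 -0.01445842  0.15715789]
catchpiv [ 0.58256663 -0.09834196  0.05      ] [ 0.58000401 -0.09478203  0.05      ]
levpiv [ 0.57751633 -0.01777701  0.05      ] [ 0.57101665 -0.00398352  0.05      ]
rest [ 0.43525414 -0.30251516  0.        ] [ 4.26190313e-01 -3.01614081e-01  1.11022302e-16]
beaker [ 0.45825198 -0.29782321  0.08693008]
```

View pics/s_rest.png

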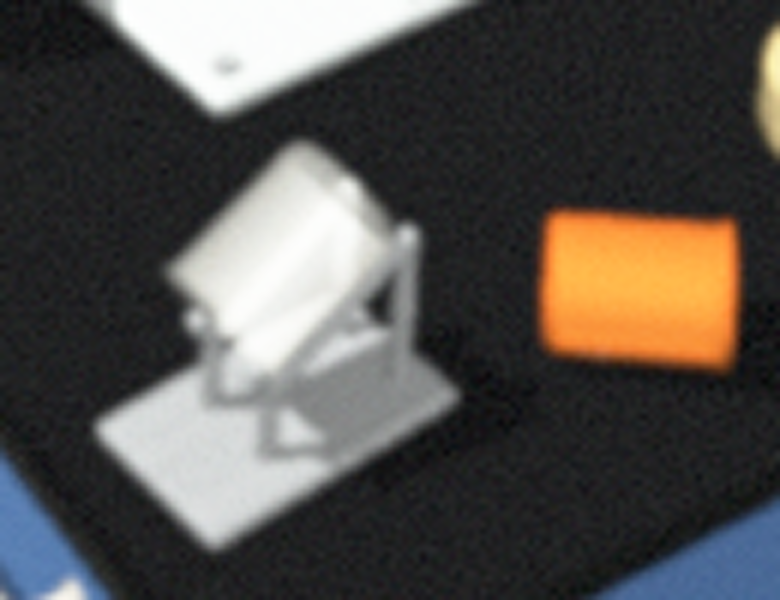

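View pics/s_stat.png

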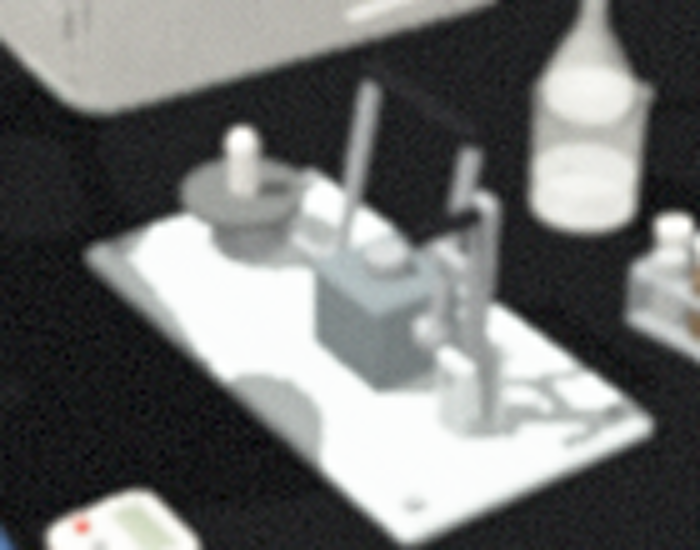

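View pics/t_stat.png

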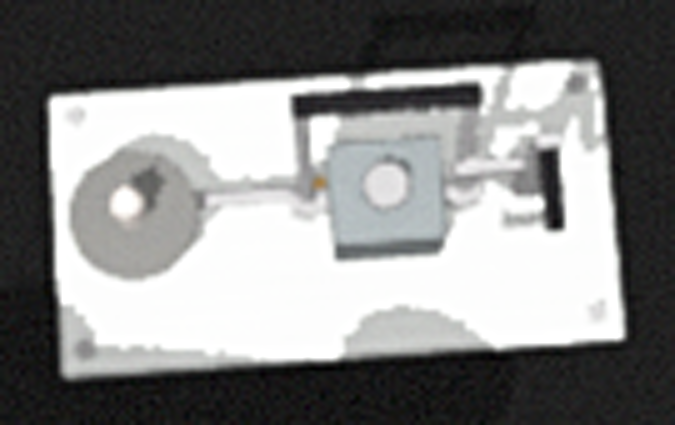

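View pics/t_rest.png

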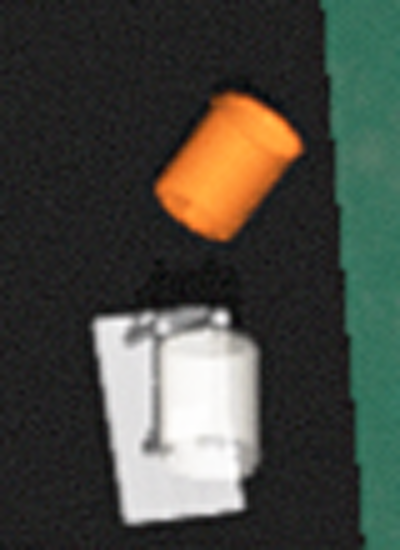

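Run:
```python
from h import *
from scipy.optimize import least_squares
def fit(size,h,top,side,x0):
    a,b=size[0]/2,size[1]/2
    C=np.array([[a,b,h],[a,-b,h],[-a,-b,h],[-a,b,h]]) # FL, FR, NR, NL
    def res(p):
        Rm=R.from_euler('z',p[2]).as_matrix(); W=C@Rm.T+[p[0],p[1],0]; out=[]
        for n,obs in(("top",top),("side",side)):
            P=proj(n,W)
            for i,o in obs.items(): out+=list(P[i]-o)
        return np.array(out)
    r=least_squares(res,x0,loss='soft_l1'); print(r.x,np.round(res(r.x),1)); return r.x
st=fit((.17,.33),.012,{0:(215,169),1:(325,162),2:(330,218),3:(218,225.6)},{3:(242,221),2:(306,279),1:(355.6,255)},[.57,.02,0])
fit((.17,.33),.012,{0:(215,169),1:(325,162),2:(330,218),3:(218,225.6)},{},[.57,.02,0])
fit((.17,.33),.012,{},{3:(242,221),2:(306,279),1:(355.6,255)},[.57,.02,0])
# rest foot thickness ~0.006?
for h in(.004,.008,):
  rs=fit((.12,.07),h,{0:(368.6,223.6),3:(375,264.6),2:(398.6,261.6)},{3:(285.8,331.7),2:(305.8,351.7),1:(346.7,326.2)},[.43,-.3,0])
```

```text
[0.57054742 0.01491963 0.05731215] [ 0.6  0.2  0.5  0.1  0.8 -0.1  0.1  0.  -0.3 -1.3 -0.3 -2.2 -0.1 -1.1]
[0.57075911 0.01642224 0.05706222] [ 0.1  0.2  0.   0.1  0.3 -0.2 -0.4 -0.1]
[0.5672838  0.00886124 0.05691298] [-0.3 -0.1 -0.  -0.4  0.3  0.4]
[ 0.42154367 -0.30928673  0.10394098] [ 0.4  0.1  0.4 -0.2  0.5 -0.  -0.1 -0.2 -0.2 -0.5 -0.2 -0.2]
[ 0.4206659  -0.31043077  0.10239759] [ 1.1  0.2  1.1  0.1  1.3  0.2 -0.2 -1.1 -0.3 -1.3 -0.  -1. ]
```

```bash
cat > fitb.py <<'E'
from rig import eyes, regions_of
from h import *
from scipy.optimize import minimize
import pickle
M={}
for n in("side","top"):
    p=eyes.get_image(n); setcam(n,p)
    L=regions_of(p,"beaker")
    print(n,[(round(d["confidence"],2),d["bbox"]) for d in L])
    c=np.array(proj(n,[[.42,-.31,.085]])[0])
    best=min(L,key=lambda d: np.hypot(d["bbox"][0]+d["bbox"][2]/2-c[0], d["bbox"][1]+d["bbox"][3]/2-c[1]))
    M[n]=best["mask"]; 
    im=p["frame"][:,:,::-1].copy(); im[best["mask"]]=im[best["mask"]]//2+np.array([0,120,0],np.uint8)
    x,y=int(c[0])-50,int(c[1])-40
    cv2.imwrite(f"pics/mask_{n}.png",cv2.resize(im[y:y+90,x:x+100],None,fx=5,fy=5))
pickle.dump(M,open("m.pkl","wb"))
E
cat > fitb2.py <<'E'
from h import *; import pickle
from scipy.optimize import minimize
M=pickle.load(open("m.pkl","rb"))
def cyl(p):
    x,y,yaw=p; a=np.array([-np.cos(np.pi/6)*np.cos(yaw),-np.cos(np.pi/6)*np.sin(yaw),-.5])
    l=np.array([-np.sin(yaw),np.cos(yaw),0]); u=np.cross(a,l); m=np.array([x,y,.085])
    t=np.linspace(0,2*np.pi,40)
    return np.vstack([m+s*a+.0285*(np.cos(t)[:,None]*l+np.sin(t)[:,None]*u) for s in(-.034,.034)])
S=8
def cost(p,names=("side","top")):
    c=0
    for n in names:
        P=proj(n,cyl(p)); o=P.mean(0)//1-30; hull=cv2.convexHull(((P-o+.5)*S).astype(np.float32)).astype(np.int32)
        im=np.zeros((60*S,60*S),np.uint8); cv2.fillConvexPoly(im,hull,255)
        im=cv2.resize(im,(60,60),interpolation=cv2.INTER_AREA)/255.
        m=M[n][int(o[1]):int(o[1])+60,int(o[0]):int(o[0])+60].astype(float)
        c+=np.abs(im-m).sum()/m.sum()
    return c
for nm in(("side","top"),("side",),("top",)):
    r=min((minimize(cost,[x0,-.31+dy,.10],args=(nm,),method="Nelder-Mead",options=dict(initial_simplex=np.array([[x0,-.31+dy,.1],[x0+.01,-.31+dy,.1],[x0,-.30+dy,.1],[x0,-.31+dy,.25]]))) for x0 in(.41,.43) for dy in (0,.01)),key=lambda r:r.fun)
    print(nm,r.x,r.fun)
E
python3 fitb.py; python3 fitb2.py
```

```text
side [(0.9, [360.2, 298.6, 32.2, 22.4]), (0.66, [297.2, 285.1, 37.7, 36.8])]
top [(0.93, [380.0, 227.0, 21.2, 30.1]), (0.73, [382.9, 176.4, 25.5, 31.1])]
('side', 'top') [ 0.42071945 -0.30692297  0.07850018] 0.26083990613789376
('side',) [ 0.42062107 -0.30764842  0.08148902] 0.12908742444346158
('top',) [ 0.41995609 -0.30683773  0.09205425] 0.12414896514161218
```

Run:
```python
from h import *
print(at_z("top",(230.4,191),.09),at_z("side",(273,197),.088),at_z("top",(232.4,192.6),.05),at_z("side",(273.6,209.6),.05))
st=[.570,.0145,.057]
Rm=R.from_euler('z',st[2]).as_matrix()
for n,o in dict(seat=[0,.115,.05],knob=[-.03,-.11,.15],bar=[0.024,-.03,.168],hinge=[0,-.03,.05],catchp=[0,-.11,.05]).items():
    X=Rm@np.array(o)+[st[0],st[1],0]; print(n,X.round(4),proj("top",X).round(1),proj("side",X).round(1))
```

```text
[0.56121491 0.13091437 0.09      ] [0.56396853 0.13036358 0.088     ] [0.56559267 0.12978146 0.05      ] [0.55956067 0.12056989 0.05      ]
seat [0.5634 0.1293 0.05  ] [[232.6 193.3]] [[273.3 208. ]]
knob [ 0.5463 -0.097   0.15  ] [[315.4 190.6]] [[311.  215.6]]
bar [ 0.5957 -0.0141  0.168 ] [[283.5 170.7]] [[309.1 191. ]]
hinge [ 0.5717 -0.0155  0.05  ] [[283.2 190. ]] [[301.4 229.9]]
catchp [ 0.5763 -0.0953  0.05  ] [[311.  188.1]] [[319.  243.5]]
```

View pics/mask_top.png

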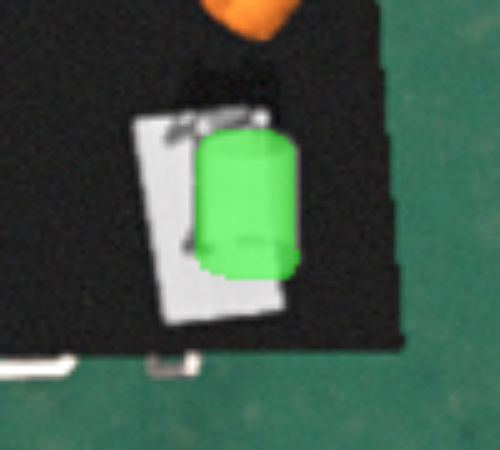

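```bash
python3 -m inch '[[1,0,0,0,-6],[1,0,0,0,-6],[1,0,0,0,-6],[1,0,0,0,-6]]' 30; python3 -m inch '[[1,-40,7.5,0,0],[1,-40,7.5,0,0],[1,-40,7.5,0,0],[1,-40,7.5,0,0],[1,-40,7.5,0,0],[1,-40,7.5,0,0],[1,-40,7.5,0,0],[1,-40,7.5,0,0],[1,-40,7.5,0,0],[1,-40,7.5,0,0],[1,-40,7.5,0,0],[1,-40,7.5,0,0],[1,-40,7.5,0,0],[1,-40,7.5,0,0],[1,-40,7.5,0,0],[1,-40,7.5,0,0],[1,-40,7.5,0,0],[1,-40,7.5,0,0],[1,-40,7.5,0,0]]'
cat > dlt.py <<'E'
# usage: dlt.py x y z yaw(of tool x)
import sys; from rig import manip; from h import *
s=manip.get_state(); q=s["ee_rot"]; Rm=R.from_quat([q[1],q[2],q[3],q[0]]).as_matrix()
tgt=np.array([float(v) for v in sys.argv[1:4]])
d=Rm.T@(tgt-s["position"])*1000
print("t",round(s["clock"],2),"pos",s["position"].round(4),"tool z",Rm[:,2].round(3),"yaw",round(float(np.arctan2(Rm[1,0],Rm[0,0])),3),"w",round(float(s["width"]),4),"F",s["contact_force"].round(1),"M",s["moment"].round(2),"q",s["qpos"].round(2))
print("tool shift mm",d.round(1))
if len(sys.argv)>4:
    y=float(sys.argv[4]); print("turn deg",round(float(-np.degrees(y-np.arctan2(Rm[1,0],Rm[0,0]))),1))
E
python3 dlt.py .430 -.306 .20 1.671
```

```text
clock: 1.73
position: [0.1737, 0.5482, 0.2313]
ee_rot: [-0.0, 0.66, 0.751, 0.0]
contact_force: [0.4, -0.4, -0.2]
width: 0.0855
clock: 3.32
position: [0.4227, -0.1965, 0.2313]
ee_rot: [0.005, 0.653, 0.757, 0.009]
contact_force: [0.2, 1.3, 0.7]
width: 0.0854
t 3.32 pos [ 0.4227 -0.1965  0.2313] tool z [ 0.019  0.007 -1.   ] yaw 1.718 w 0.0854 F [0.2 1.3 0.7] M [ 0.06  0.   -0.03] q [-0.6   0.1   1.73  0.02  1.3  -2.32]
tool shift mm [-109.5   -9.4   30.7]
turn deg 2.7
```

```bash
python3 -m inch '[[1,0,0,0,0],[1,0,0,0,0],[1,0,0,0,0]]' >/dev/null; python3 dlt.py .430 -.306 .15 1.671
```

```text
t 3.57 pos [ 0.4258 -0.2063  0.2308] tool z [ 0.021  0.001 -1.   ] yaw 1.708 w 0.0851 F [ 0.7 -0.9  0. ] M [0.02 0.05 0.01] q [-0.61  0.11  1.72  0.01  1.29 -2.32]
tool shift mm [-99.2 -11.2  80.7]
turn deg 2.1
```

```bash
python3 -m inch '[[1,-33,-4,20,1],[1,-33,-4,20,1],[1,-33,-4,20,0],[1,0,0,0,0],[1,0,0,0,0]]' >/dev/null; python3 dlt.py .430 -.306 .067 1.671
python3 - <<'E'
from rig import eyes
import cv2
from h import *
s=eyes.get_image("side")["frame"][:,:,::-1]; t=eyes.get_image("top")["frame"][:,:,::-1]
a=cv2.resize(s[200:350,240:390],(400,400)); b=cv2.resize(t[150:290,320:460],(400,400)); cv2.imwrite("pics/pre.png",np.hstack([a,b]))
E
```

```text
t 3.98 pos [ 0.4283 -0.3022  0.1709] tool z [ 0.026  0.002 -1.   ] yaw 1.681 w 0.0855 F [ 0.4 -0.2  0.6] M [ 0.01 -0.03  0.01] q [-0.76  0.23  1.72  0.02  1.17 -2.45]
tool shift mm [ -3.9  -1.5 103.9]
turn deg 0.6
```

View pics/pre.png

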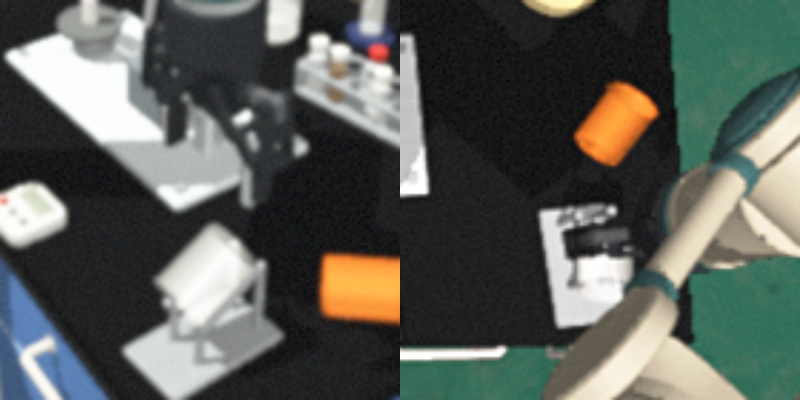

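```bash
python3 -m inch '[[1,-1,0,22,0],[1,-1,0,22,0],[1,-1,0,20,0],[1,0,0,0,0]]' ; python3 dlt.py .430 -.306 .067 1.671
```

```text
clock: 4.42
position: [0.4337, -0.2999, 0.1118]
ee_rot: [0.015, 0.664, 0.748, 0.01]
contact_force: [0.3, -0.0, -0.5]
width: 0.0856
t 4.42 pos [ 0.4337 -0.2999  0.1118] tool z [ 0.035 -0.005 -0.999] yaw 1.689 w 0.0856 F [ 0.3 -0.  -0.5] M [ 0.09 -0.02 -0.02] q [-0.75  0.29  1.81  0.02  1.01 -2.45]
tool shift mm [-5.2 -5.9 44.7]
turn deg 1.0
```

```bash
python3 -m inch '[[1,-4,-4,15,1],[1,-4,-3,15,0],[1,0,0,12,0],[1,0,0,0,0],[1,0,0,0,0]]' ; python3 dlt.py .430 -.306 .067 1.671
```

```text
clock: 4.83
position: [0.4329, -0.3044, 0.0765]
ee_rot: [0.019, 0.668, 0.744, 0.011]
contact_force: [-0.1, -0.0, -0.0]
width: 0.0853
t 4.83 pos [ 0.4329 -0.3044  0.0765] tool z [ 0.043 -0.009 -0.999] yaw 1.679 w 0.0853 F [-0.1 -0.  -0. ] M [ 0.02 -0.01 -0.01] q [-0.76  0.33  1.86  0.03  0.92 -2.46]
tool shift mm [-1.2 -3.4  9.4]
turn deg 0.5
```

```bash
python3 -m inch '[[1,-1,-3,8,0],[1,-1,-1,4,0],[1,0,0,0,0]]' ; python3 dlt.py .430 -.306 .067 1.671
python3 - <<'E'
from rig import eyes
import cv2
from h import *
s=eyes.get_image("side")["frame"][:,:,::-1]; 
a=cv2.resize(s[240:360,260:380],(720,600),interpolation=cv2.INTER_CUBIC); cv2.imwrite("pics/pre2.png",a)
E
```

```text
clock: 5.08
position: [0.4316, -0.307, 0.0676]
ee_rot: [0.022, 0.666, 0.745, 0.011]
contact_force: [-0.6, -0.0, 0.6]
width: 0.0853
t 5.08 pos [ 0.4316 -0.307   0.0676] tool z [ 0.048 -0.014 -0.999] yaw 1.682 w 0.0853 F [-0.6 -0.   0.6] M [ 0.    0.01 -0.03] q [-0.77  0.33  1.88  0.03  0.89 -2.47]
tool shift mm [ 1.2 -1.5  0.6]
turn deg 0.6
```

View pics/pre2.png

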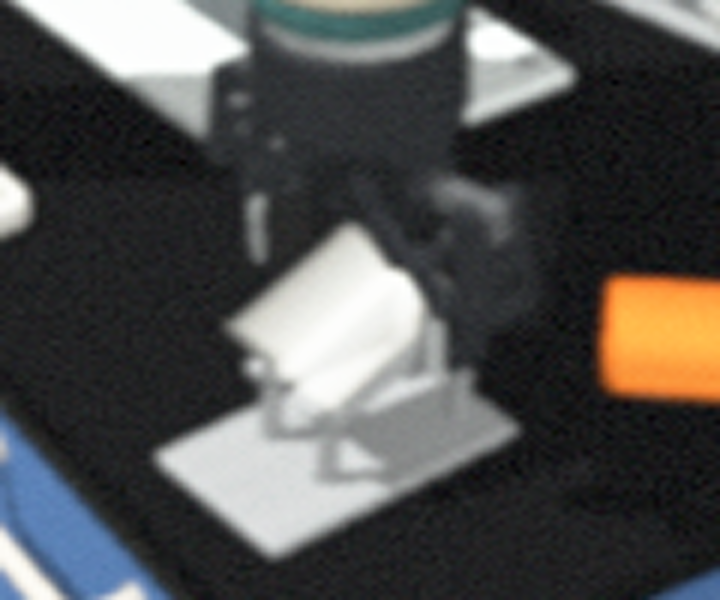

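```bash
python3 -m inch '[[-1,0,0,0,0],[-1,0,0,0,0],[-1,0,0,0,0],[-1,0,0,0,0],[-1,0,0,0,0],[-1,0,0,0,0],[-1,0,0,0,0],[-1,0,0,0,0],[-1,0,0,0,0]]' 30; python3 dlt.py .430 -.306 .067 1.671
```

```text
clock: 5.88
position: [0.432, -0.3067, 0.0691]
ee_rot: [0.023, 0.667, 0.745, 0.012]
contact_force: [0.1, 1.4, 1.4]
width: 0.0521
t 5.88 pos [ 0.432  -0.3067  0.0691] tool z [ 0.049 -0.013 -0.999] yaw 1.68 w 0.0521 F [0.1 1.4 1.4] M [0.13 0.05 0.01] q [-0.77  0.33  1.88  0.03  0.89 -2.47]
tool shift mm [ 0.9 -2.   2. ]
turn deg 0.5
```

Run:
```python
from rig import eyes
import cv2
from h import *
s=eyes.get_image("side")["frame"][:,:,::-1]; 
a=cv2.resize(s[240:360,260:380],(600,600),interpolation=cv2.INTER_CUBIC); cv2.imwrite("pics/grip.png",a)
print(proj("side",[[.432,-.3067,.069],[.431,-.3067,.088],[.430,-.306,.0905]]))
```

```text
[[320.45149707 304.95464429]
 [320.38102343 298.63746467]
 [319.85639173 297.74949231]]
```

View pics/grip.png

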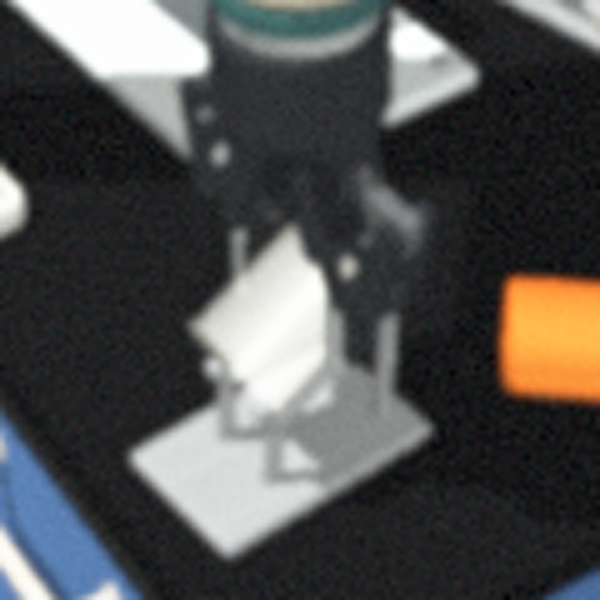

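```bash
python3 -m inch '[[-1,0,0,-8,0],[-1,0,0,-10,0],[-1,0,0,-15,0],[-1,0,0,-15,0],[-1,0,0,0,0],[-1,0,0,0,0]]'; python3 dlt.py .430 -.306 .12 1.671
python3 - <<'E'
from rig import eyes
import cv2
from h import *
s=eyes.get_image("side")["frame"][:,:,::-1]; 
a=cv2.resize(s[220:340,260:380],(600,600),interpolation=cv2.INTER_CUBIC); cv2.imwrite("pics/lift.png",a)
E
```

```text
clock: 6.43
position: [0.4294, -0.3069, 0.1212]
ee_rot: [0.023, 0.667, 0.745, 0.011]
contact_force: [-0.2, -0.0, -0.9]
width: 0.0518
t 6.43 pos [ 0.4294 -0.3069  0.1212] tool z [ 0.049 -0.015 -0.999] yaw 1.681 w 0.0518 F [-0.2 -0.  -0.9] M [0.05 0.04 0.01] q [-0.77  0.27  1.81  0.03  1.02 -2.46]
tool shift mm [0.9 0.7 1.2]
turn deg 0.6
```

View pics/lift.png

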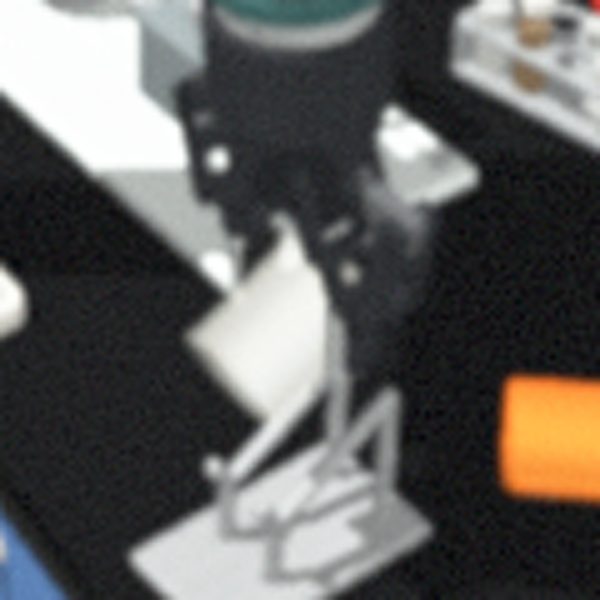

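```bash
python3 -m inch '[[-1,0,0,-25,0],[-1,0,0,-30,0],[-1,0,0,-30,0],[-1,0,0,-30,0],[-1,0,0,-20,0],[-1,0,0,-5,0],[-1,15,7,0,0],[-1,30,15,0,0],[-1,30,15,0,0],[-1,30,15,0,0],[-1,30,15,0,0],[-1,30,15,0,0],[-1,30,15,0,0],[-1,30,15,0,0],[-1,30,15,0,0],[-1,30,15,0,0],[-1,20,10,0,0],[-1,10,5,0,0],[-1,0,0,0,0]]'; python3 dlt.py .60 .132 .26 1.628
python3 - <<'E'
from rig import eyes
import cv2
from h import *
s=eyes.get_image("side")["frame"][:,:,::-1]; t=eyes.get_image("top")["frame"][:,:,::-1]
cv2.imwrite("pics/carry_s.png",s);cv2.imwrite("pics/carry_t.png",t)
a=cv2.resize(s[120:270,210:360],(400,400)); b=cv2.resize(t[120:260,200:340],(400,400)); cv2.imwrite("pics/carry.png",np.hstack([a,b]))
E
```

```text
clock: 8.07
position: [0.5416, 0.0416, 0.242]
ee_rot: [0.006, 0.669, 0.743, 0.004]
contact_force: [0.3, 0.2, 0.0]
width: 0.0517
t 8.07 pos [0.5416 0.0416 0.242 ] tool z [ 0.014 -0.002 -1.   ] yaw 1.675 w 0.0517 F [0.3 0.2 0. ] M [0.03 0.01 0.  ] q [-0.05  0.21  1.56 -0.    1.35 -1.73]
tool shift mm [ 83.7  67.7 -17.3]
turn deg 2.7
```

View pics/carry.png

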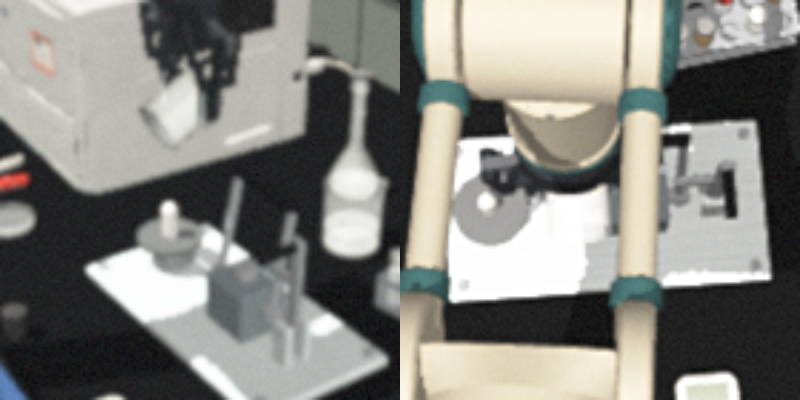

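```bash
python3 -m inch '[[-1,15,12,-5,1],[-1,25,20,-5,1],[-1,25,20,-5,1],[-1,15,12,-3,0],[-1,8,6,0,0],[-1,0,0,0,0],[-1,0,0,0,0]]'; python3 dlt.py .60 .132 .26 1.628
cat > tilt.py <<'E'
from rig import eyes, regions_of, manip
from h import *
from scipy.optimize import minimize
import sys
s=manip.get_state(); q=s["ee_rot"]; Rm=R.from_quat([q[1],q[2],q[3],q[0]]).as_matrix()
G=s["position"]-Rm[:,2]*.0237   # approx pad centre
p=eyes.get_image("side"); setcam("side",p); L=regions_of(p,"beaker")
c=proj("side",[G])[0]
print([(round(d["confidence"],2),np.round(d["bbox"])) for d in L])
L=[d for d in L if np.hypot(d["bbox"][0]+d["bbox"][2]/2-c[0],d["bbox"][1]+d["bbox"][3]/2-c[1])<35]
im=p["frame"][:,:,::-1].copy(); 
x,y=int(c[0])-50,int(c[1])-45
if L:
    m=L[0]["mask"]
    yt=Rm[:,1]; zt=Rm[:,2]; xt=Rm[:,0]   # mouth towards -yt, down zt
    t=np.linspace(0,2*np.pi,40)
    def cyl(th,sr,off):
        a=-np.sin(th)*yt+np.cos(th)*zt; n=np.cross(a,xt)
        return np.vstack([G+zt*off+k*a+r*(np.cos(t)[:,None]*xt+np.sin(t)[:,None]*n) for k,r in((sr,.0285),(sr-.068,.0265))])
    def mk(P):
        I=np.zeros(m.shape,np.uint8); cv2.fillConvexPoly(I,cv2.convexHull((P*16).astype(np.float32)).astype(np.int32),1,cv2.LINE_8,4); return I>0
    # tip part (mouth side) matters: fingers hide the rest; compare contour of the union outside finger area
    best=[]
    for th in np.radians(np.arange(-10,80,2.5)):
        for sr in np.arange(.030,.061,.003):
            for off in (-.004,0.,.004):
                I=mk(proj("side",cyl(th,sr,off)))
                best.append(((m&~I).sum()*2+(I&~m).sum(),np.degrees(th),sr,off))
    best.sort(); print(m.sum(),[tuple(np.round(b,3)) for b in best[:6]])
    P=proj("side",cyl(np.radians(best[0][1]),*best[0][2:]))
    cc,_=cv2.findContours(m.astype(np.uint8),0,1)
big=cv2.resize(im[y:y+90,x:x+100],None,fx=7,fy=6.6,interpolation=cv2.INTER_CUBIC)
if L:
    for k in(P[:40],P[40:]): cv2.polylines(big,[((k-[x,y]+.5)*[7,6.6]).astype(np.int32)],True,(0,0,255))
    for k in cc: cv2.polylines(big,[((k[:,0]-[x,y]+.5)*[7,6.6]).astype(np.int32)],True,(0,255,0))
cv2.imwrite(sys.argv[1],big)
E
python3 tilt.py pics/tilt1.png
```

```text
clock: 8.75
position: [0.6026, 0.1238, 0.2559]
ee_rot: [0.005, 0.694, 0.72, -0.003]
contact_force: [-0.2, -0.3, -0.9]
width: 0.0517
t 8.75 pos [0.6026 0.1238 0.2559] tool z [ 0.003 -0.011 -1.   ] yaw 1.606 w 0.0517 F [-0.2 -0.3 -0.9] M [-0.01  0.01  0.05] q [ 0.1   0.32  1.37 -0.01  1.44 -1.51]
tool shift mm [ 8.3 -2.3 -4.2]
turn deg -1.2
[(0.7, array([268., 127.,  26.,  25.])), (0.62, array([360., 298.,  34.,  17.])), (0.5, array([240., 180., 118.,  97.]))]
371 [(np.float64(186.0), np.float64(55.0), np.float64(0.048), np.float64(0.0)), (np.float64(189.0), np.float64(55.0), np.float64(0.048), np.float64(0.004)), (np.float64(195.0), np.float64(50.0), np.float64(0.051), np.float64(0.0)), (np.float64(195.0), np.float64(57.5), np.float64(0.048), np.float64(0.0)), (np.float64(196.0), np.float64(47.5), np.float64(0.051), np.float64(0.0)), (np.float64(196.0), np.float64(52.5), np.float64(0.048), np.float64(0.004))]
```

View pics/tilt1.png

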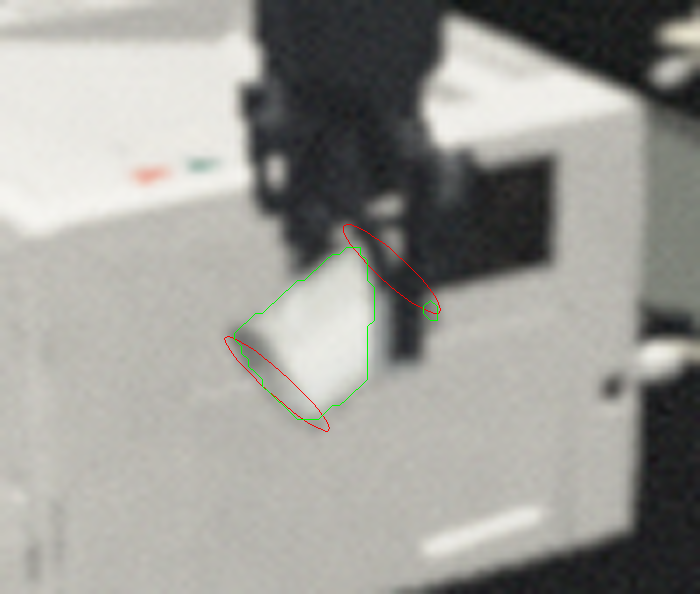

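```bash
python3 -m inch '[[-1,4,0,20,0],[-1,3,0,30,0],[-1,0,0,30,0],[-1,0,0,20,0],[-1,0,0,10,0],[-1,0,0,0,0],[-1,0,0,0,0]]'; python3 dlt.py .602 .130 .103 1.628
python3 tilt.py pics/tilt2.png
```

```text
clock: 9.43
position: [0.5992, 0.1205, 0.1454]
ee_rot: [0.007, 0.698, 0.716, -0.003]
contact_force: [0.1, 0.0, -0.4]
width: 0.052
t 9.43 pos [0.5992 0.1205 0.1454] tool z [ 0.006 -0.014 -1.   ] yaw 1.597 w 0.052 F [ 0.1  0.  -0.4] M [0.03 0.04 0.01] q [ 0.09  0.39  1.56 -0.02  1.19 -1.5 ]
tool shift mm [10.   2.9 42.3]
turn deg -1.8
[(0.77, array([267., 167.,  20.,  20.])), (0.6, array([361., 297.,  33.,  24.]))]
313 [(np.float64(170.0), np.float64(47.5), np.float64(0.051), np.float64(0.0)), (np.float64(170.0), np.float64(50.0), np.float64(0.054), np.float64(-0.004)), (np.float64(171.0), np.float64(42.5), np.float64(0.054), np.float64(-0.004)), (np.float64(171.0), np.float64(45.0), np.float64(0.054), np.float64(-0.004)), (np.float64(171.0), np.float64(47.5), np.float64(0.054), np.float64(-0.004)), (np.float64(171.0), np.float64(50.0), np.float64(0.054), np.float64(0.0))]
```

View pics/tilt2.png

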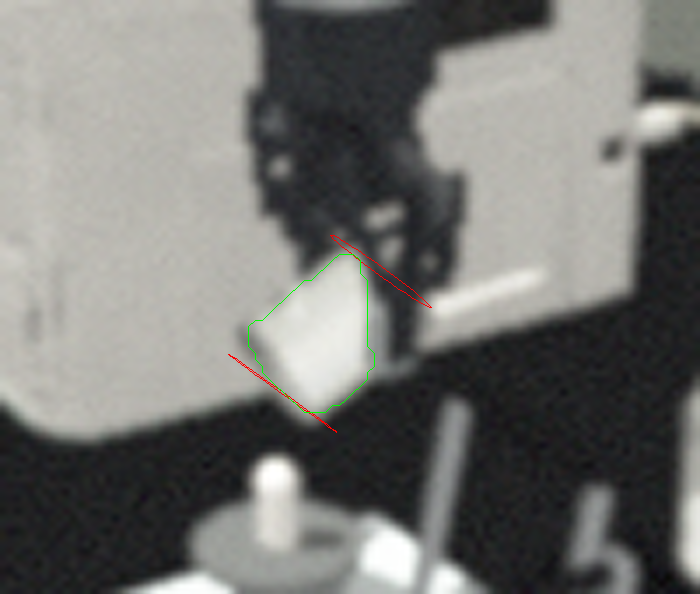

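```bash
python3 -m inch '[[-1,6,2,0,0],[-1,5,2,0,0],[-1,2,1,0,0],[-1,0,0,0,0],[-1,0,0,0,0]]'; python3 dlt.py .602 .130 .103 1.628
```

```text
clock: 9.95
position: [0.6087, 0.1362, 0.1519]
ee_rot: [0.011, 0.697, 0.717, 0.002]
contact_force: [1.0, 0.1, 0.2]
width: 0.0518
t 9.95 pos [0.6087 0.1362 0.1519] tool z [ 0.019 -0.012 -1.   ] yaw 1.598 w 0.0518 F [1.  0.1 0.2] M [0.01 0.04 0.01] q [ 0.12  0.39  1.53 -0.02  1.2  -1.48]
tool shift mm [-5.4 -7.7 48.8]
turn deg -1.7
```

```bash
python3 -m inch '[[-1,-5,-6,10,-1],[-1,0,-1,10,0]]'|head -2;  python3 dlt.py .602 .130 .103 1.628
python3 - <<'E'
from rig import eyes, manip
for i in range(4):
    eyes.get_image("side"); print(manip.get_state()["position"].round(4))
E
```

```text
clock: 10.12
position: [0.6046, 0.1316, 0.1342]
t 10.12 pos [0.6046 0.1316 0.1342] tool z [ 0.025 -0.012 -1.   ] yaw 1.617 w 0.0522 F [ 0.2  0.2 -0.8] M [0.03 0.02 0.06] q [ 0.11  0.39  1.58 -0.02  1.15 -1.5 ]
tool shift mm [-1.1 -3.5 31.2]
turn deg -0.6
[0.604  0.1319 0.1321]
[0.604  0.132  0.1326]
[0.6046 0.132  0.1333]
[0.6051 0.132  0.1337]
```

```bash
python3 -m inch '[[-1,-1,-2,10,0],[-1,-1,-1,10,0],[-1,0,0,6,0]]'|head -2;  python3 dlt.py .602 .130 .103 1.628
python3 tilt.py pics/tilt3.png
```

```text
clock: 10.57
position: [0.605, 0.1299, 0.1081]
t 10.57 pos [0.605  0.1299 0.1081] tool z [ 0.03  -0.01  -0.999] yaw 1.616 w 0.0519 F [-0.2  0.6 -0.7] M [0.   0.07 0.  ] q [ 0.11  0.42  1.61 -0.02  1.08 -1.5 ]
tool shift mm [ 0.3 -3.2  5.1]
turn deg -0.7
[(0.9, array([362., 299.,  30.,  19.])), (0.76, array([268., 175.,  17.,  21.]))]
294 [(np.float64(163.0), np.float64(47.5), np.float64(0.054), np.float64(-0.004)), (np.float64(167.0), np.float64(47.5), np.float64(0.051), np.float64(0.0)), (np.float64(169.0), np.float64(50.0), np.float64(0.054), np.float64(-0.004)), (np.float64(170.0), np.float64(45.0), np.float64(0.054), np.float64(-0.004)), (np.float64(171.0), np.float64(47.5), np.float64(0.054), np.float64(0.0)), (np.float64(172.0), np.float64(55.0), np.float64(0.054), np.float64(0.004))]
```

View pics/tilt3.png

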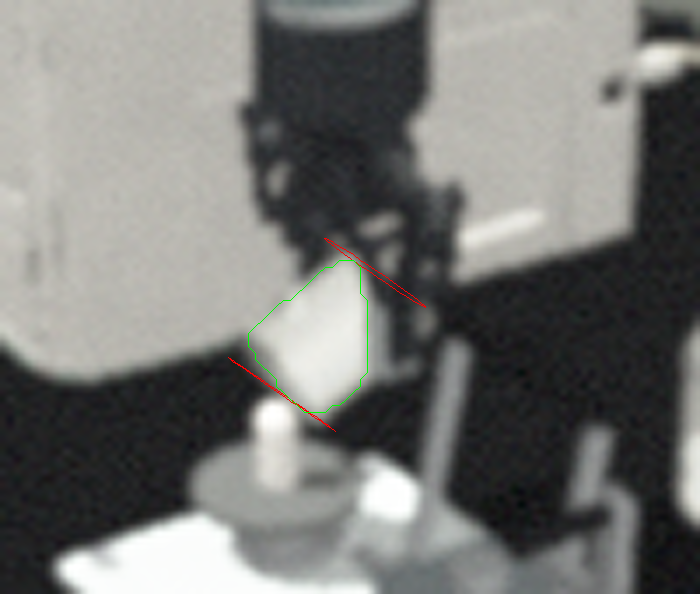

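```bash
python3 -m inch '[[-1,0,-4,5,0],[-1,0,-3,5,0],[-1,0,0,3,0]]'|head -2;  python3 dlt.py .597 .130 .096 1.628
python3 tilt.py pics/tilt4.png
```

```text
clock: 10.92
position: [0.6019, 0.1299, 0.0953]
t 10.92 pos [0.6019 0.1299 0.0953] tool z [ 0.038 -0.009 -0.999] yaw 1.615 w 0.0522 F [-0.8 -0.1 -0.1] M [ 0.03 -0.02 -0.01] q [ 0.11  0.42  1.64 -0.02  1.04 -1.5 ]
tool shift mm [ 0.3 -4.8 -0.9]
turn deg -0.7
[(0.86, array([362., 299.,  29.,  19.])), (0.26, array([288., 291.,  62.,  60.]))]
```

View pics/tilt4.png

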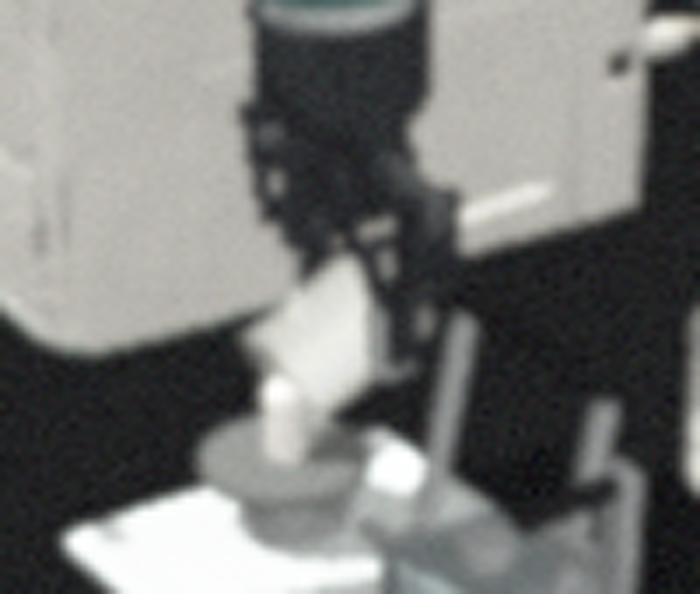

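```bash
python3 -m inch '[[-1,0,-6,0,0],[-1,0,-6,0,0],[-1,0,-6,0,0],[-1,0,-6,0,0]]'|head -4;  python3 dlt.py .546 .130 .096 1.628
python3 tilt.py pics/tilt5.png
```

```text
clock: 11.35
position: [0.5884, 0.13, 0.0983]
ee_rot: [0.025, 0.691, 0.722, 0.019]
contact_force: [5.2, 0.7, 1.1]
t 11.35 pos [0.5884 0.13   0.0983] tool z [ 0.062 -0.006 -0.998] yaw 1.614 w 0.0519 F [5.2 0.7 1.1] M [ 0.19 -0.92 -0.01] q [ 0.11  0.39  1.69 -0.02  1.   -1.5 ]
tool shift mm [  1.9 -42.4  -0.3]
turn deg -0.8
[(0.78, array([362., 297.,  30.,  24.])), (0.77, array([266., 181.,  14.,  20.]))]
238 [(np.float64(216.0), np.float64(50.0), np.float64(0.045), np.float64(0.0)), (np.float64(216.0), np.float64(50.0), np.float64(0.048), np.float64(0.004)), (np.float64(217.0), np.float64(50.0), np.float64(0.045), np.float64(0.004)), (np.float64(219.0), np.float64(50.0), np.float64(0.057), np.float64(0.0)), (np.float64(220.0), np.float64(47.5), np.float64(0.051), np.float64(0.004)), (np.float64(221.0), np.float64(50.0), np.float64(0.057), np.float64(-0.004))]
```

View pics/tilt5.png

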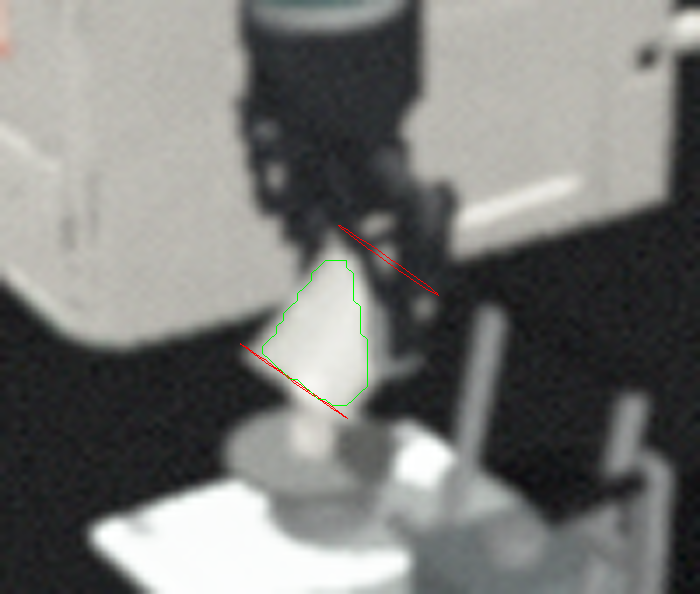

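```bash
python3 -m inch '[[-1,0,-8,0,0],[-1,0,-8,0,0],[-1,0,-8,0,0]]'|head -4;  python3 dlt.py .546 .130 .096 1.628
python3 tilt.py pics/tilt6.png
```

```text
clock: 11.7
position: [0.5675, 0.1298, 0.098]
ee_rot: [0.027, 0.691, 0.722, 0.023]
contact_force: [6.3, 2.3, -4.6]
t 11.7 pos [0.5675 0.1298 0.098 ] tool z [ 0.07  -0.004 -0.998] yaw 1.614 w 0.0522 F [ 6.3  2.3 -4.6] M [ 0.42 -1.26  0.01] q [ 0.11  0.36  1.74 -0.01  0.97 -1.49]
tool shift mm [  1.1 -21.5   0.5]
turn deg -0.8
[(0.9, array([263., 179.,  14.,  25.])), (0.29, array([236., 270.,  27.,  22.]))]
307 [(np.float64(211.0), np.float64(27.5), np.float64(0.057), np.float64(-0.004)), (np.float64(212.0), np.float64(22.5), np.float64(0.048), np.float64(0.0)), (np.float64(212.0), np.float64(27.5), np.float64(0.054), np.float64(-0.004)), (np.float64(212.0), np.float64(30.0), np.float64(0.054), np.float64(-0.004)), (np.float64(213.0), np.float64(25.0), np.float64(0.054), np.float64(-0.004)), (np.float64(214.0), np.float64(25.0), np.float64(0.051), np.float64(0.0))]
```

View pics/tilt6.png

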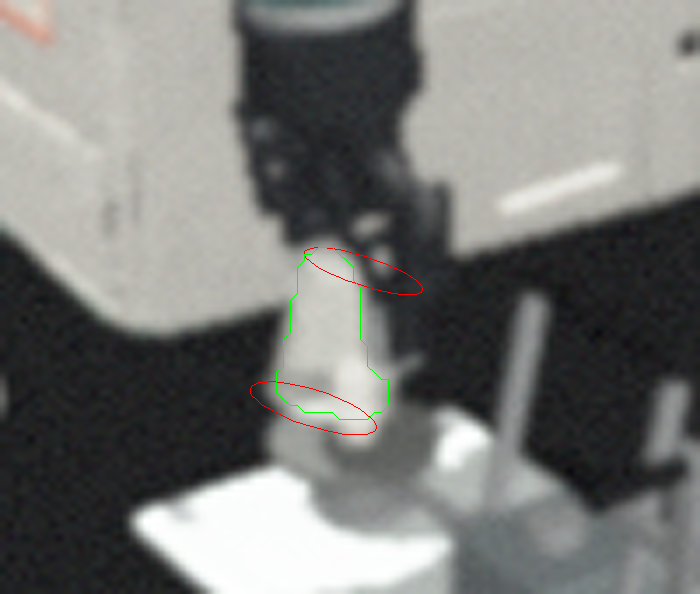

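```bash
python3 -m inch '[[-1,0,-8,0,0],[-1,0,-8,0,0],[-1,0,-6,0,0]]'|head -4;  python3 dlt.py .563 .130 .075 1.628
python3 tilt.py pics/tilt7.png
```

```text
clock: 12.05
position: [0.5542, 0.1309, 0.0975]
ee_rot: [0.032, 0.691, 0.721, 0.031]
contact_force: [10.2, 2.4, -4.9]
t 12.05 pos [0.5542 0.1309 0.0975] tool z [ 0.089  0.    -0.996] yaw 1.613 w 0.0516 F [10.2  2.4 -4.9] M [ 0.43 -2.07  0.04] q [ 0.12  0.33  1.79 -0.01  0.93 -1.49]
tool shift mm [-1.2  6.7 23.1]
turn deg -0.9
[(0.88, array([365., 300.,  27.,  17.])), (0.57, array([261., 183.,  16.,  26.]))]
367 [(np.float64(185.0), np.float64(7.5), np.float64(0.051), np.float64(0.0)), (np.float64(187.0), np.float64(7.5), np.float64(0.048), np.float64(0.0)), (np.float64(188.0), np.float64(7.5), np.float64(0.045), np.float64(0.004)), (np.float64(188.0), np.float64(7.5), np.float64(0.054), np.float64(-0.004)), (np.float64(191.0), np.float64(7.5), np.float64(0.051), np.float64(-0.004)), (np.float64(192.0), np.float64(2.5), np.float64(0.054), np.float64(-0.004))]
```

View pics/tilt7.png

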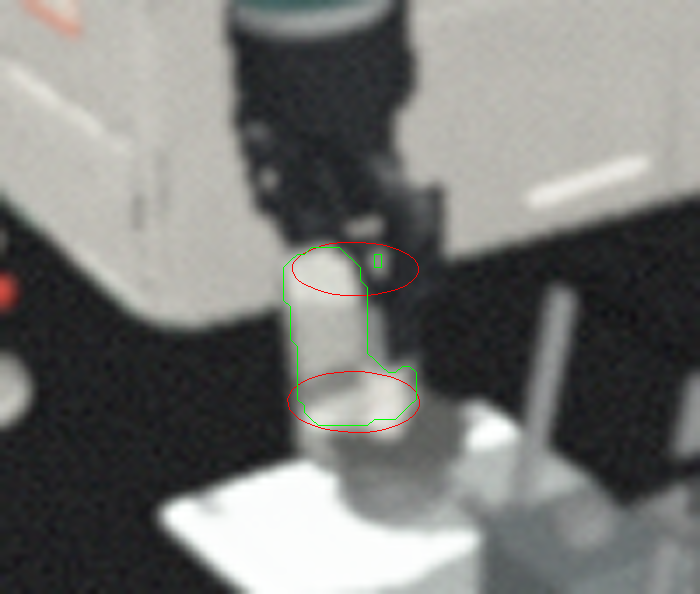

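```bash
python3 -m inch '[[-1,0,6,0,0],[-1,0,6,0,0],[-1,0,2,0,0],[-1,0,0,0,0]]'|head -4;  python3 dlt.py .565 .130 .075 1.628
python3 tilt.py pics/tilt8.png
```

```text
clock: 12.48
position: [0.5613, 0.1306, 0.0963]
ee_rot: [0.026, 0.691, 0.722, 0.023]
contact_force: [0.4, 0.0, -0.3]
t 12.48 pos [0.5613 0.1306 0.0963] tool z [ 0.07  -0.003 -0.998] yaw 1.614 w 0.0517 F [ 0.4  0.  -0.3] M [-0.04  0.03  0.01] q [ 0.11  0.35  1.76 -0.01  0.96 -1.49]
tool shift mm [-0.6  2.1 21.5]
turn deg -0.8
[(0.81, array([361., 299.,  32.,  19.])), (0.71, array([261., 182.,  17.,  23.]))]
286 [(np.float64(239.0), np.float64(7.5), np.float64(0.051), np.float64(-0.004)), (np.float64(240.0), np.float64(7.5), np.float64(0.057), np.float64(-0.004)), (np.float64(241.0), np.float64(7.5), np.float64(0.054), np.float64(-0.004)), (np.float64(244.0), np.float64(7.5), np.float64(0.048), np.float64(-0.004)), (np.float64(249.0), np.float64(7.5), np.float64(0.054), np.float64(0.0)), (np.float64(250.0), np.float64(2.5), np.float64(0.057), np.float64(-0.004))]
```

View pics/tilt8.png

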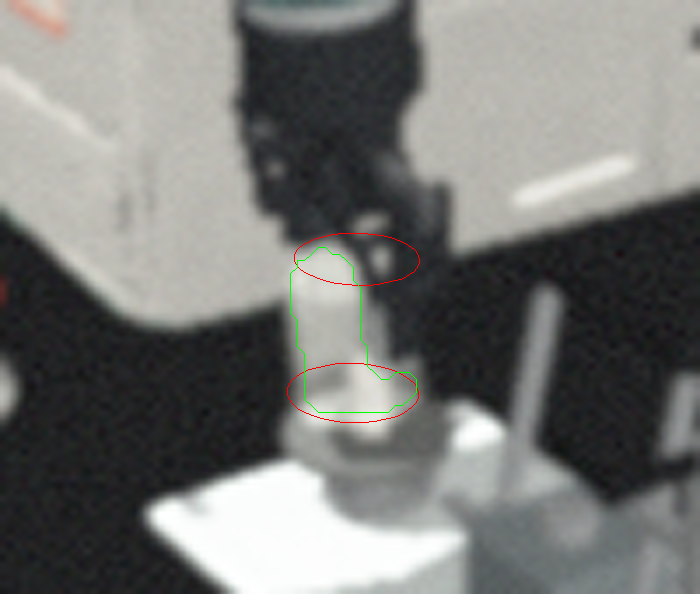

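```bash
python3 -m inch '[[-1,0,4,5,0],[-1,0,2,6,0],[-1,0,0,5,0],[-1,0,0,3,0]]'|head -4;  python3 dlt.py .566 .130 .073 1.628
python3 tilt.py pics/tilt9.png
```

```text
clock: 12.92
position: [0.5675, 0.1305, 0.0758]
ee_rot: [0.026, 0.691, 0.722, 0.022]
contact_force: [-1.0, -1.3, -0.1]
t 12.92 pos [0.5675 0.1305 0.0758] tool z [ 0.068 -0.003 -0.998] yaw 1.614 w 0.0518 F [-1.  -1.3 -0.1] M [-0.02  0.03  0.  ] q [ 0.11  0.38  1.77 -0.01  0.92 -1.49]
tool shift mm [-0.4 -1.7  2.7]
turn deg -0.8
[(0.9, array([263., 187.,  16.,  25.])), (0.87, array([361., 300.,  32.,  17.])), (0.45, array([286., 289.,  61.,  61.]))]
291 [(np.float64(231.0), np.float64(7.5), np.float64(0.051), np.float64(0.0)), (np.float64(233.0), np.float64(2.5), np.float64(0.057), np.float64(-0.004)), (np.float64(234.0), np.float64(7.5), np.float64(0.048), np.float64(0.0)), (np.float64(234.0), np.float64(7.5), np.float64(0.054), np.float64(-0.004)), (np.float64(235.0), np.float64(2.5), np.float64(0.045), np.float64(0.004)), (np.float64(236.0), np.float64(7.5), np.float64(0.057), np.float64(-0.004))]
```

View pics/tilt9.png

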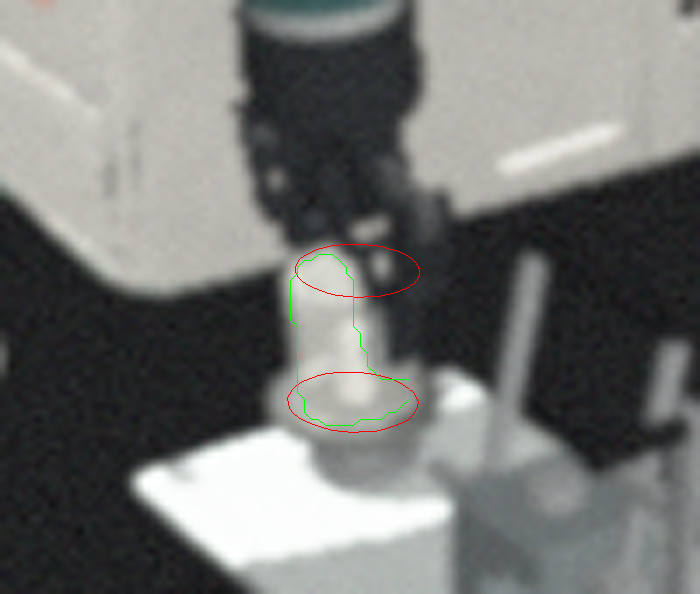

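```bash
python3 -m inch '[[-1,0,0,3,0],[-1,0,0,3,0],[-1,0,0,3,0]]'|sed -n 2,4p;  python3 -m inch '[[-1,0,0,4,0],[-1,0,0,4,0]]'|sed -n 2,4p
```

```text
position: [0.5706, 0.1305, 0.073]
ee_rot: [0.028, 0.691, 0.722, 0.025]
contact_force: [-10.0, -1.2, 26.9]
position: [0.5706, 0.1304, 0.073]
ee_rot: [0.029, 0.691, 0.722, 0.025]
contact_force: [-8.8, -2.0, 25.4]
```

```bash
python3 dlt.py .566 .130 .073 1.628; python3 tilt.py pics/tilt10.png
```

```text
t 13.43 pos [0.5706 0.1304 0.073 ] tool z [ 0.077 -0.003 -0.997] yaw 1.615 w 0.0513 F [-8.8 -2.  25.4] M [-0.04  1.4   0.05] q [ 0.11  0.39  1.77 -0.01  0.91 -1.49]
tool shift mm [-0.2 -4.6 -0.4]
turn deg -0.7
[(0.88, array([358., 298.,  38.,  20.])), (0.77, array([265., 186.,  17.,  26.])), (0.38, array([236., 271.,  28.,  19.]))]
286 [(np.float64(232.0), np.float64(7.5), np.float64(0.051), np.float64(0.0)), (np.float64(232.0), np.float64(17.5), np.float64(0.054), np.float64(-0.004)), (np.float64(233.0), np.float64(12.5), np.float64(0.054), np.float64(-0.004)), (np.float64(235.0), np.float64(15.0), np.float64(0.051), np.float64(-0.004)), (np.float64(235.0), np.float64(20.0), np.float64(0.048), np.float64(0.0)), (np.float64(235.0), np.float64(20.0), np.float64(0.051), np.float64(0.0))]
```

View pics/tilt10.png

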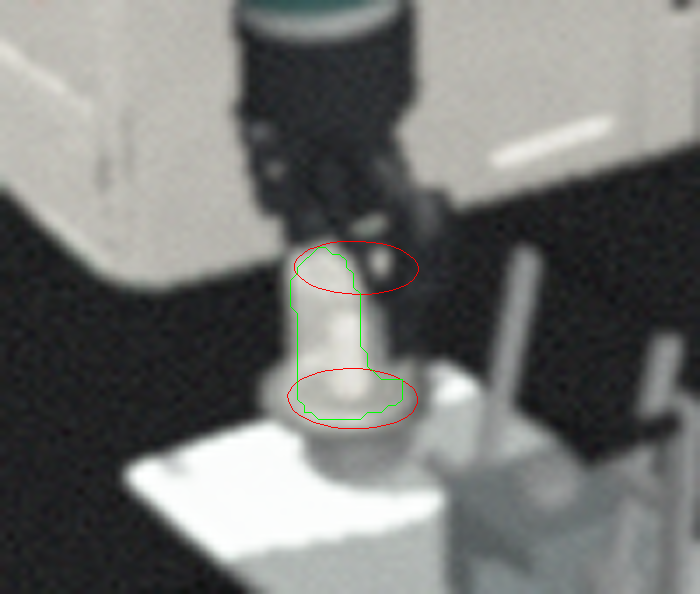

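```bash
python3 -m inch '[[-1,0,-1,-2,0],[-1,0,0,0,0]]'|sed -n 2,4p;  python3 -m inch '[[0.4,0,0,0,0],[0.4,0,0,0,0],[0.6,0,0,0,0],[0.8,0,0,0,0],[1,0,0,0,0],[1,0,0,0,0],[1,0,0,0,0]]'; python3 tilt.py pics/rel.png
```

```text
position: [0.5697, 0.1305, 0.0778]
ee_rot: [0.03, 0.691, 0.722, 0.027]
contact_force: [-0.8, 0.3, -0.7]
clock: 14.28
position: [0.5692, 0.1305, 0.0756]
ee_rot: [0.029, 0.691, 0.722, 0.026]
contact_force: [0.3, 0.0, 0.5]
width: 0.0852
[(0.87, array([266., 187.,  16.,  26.])), (0.55, array([361., 299.,  33.,  20.])), (0.44, array([287., 293.,  63.,  58.]))]
396 [(np.float64(126.0), np.float64(5.0), np.float64(0.048), np.float64(0.004)), (np.float64(126.0), np.float64(10.0), np.float64(0.051), np.float64(0.0)), (np.float64(127.0), np.float64(0.0), np.float64(0.051), np.float64(0.0)), (np.float64(128.0), np.float64(5.0), np.float64(0.054), np.float64(-0.004)), (np.float64(129.0), np.float64(5.0), np.float64(0.045), np.float64(0.004)), (np.float64(129.0), np.float64(5.0), np.float64(0.051), np.float64(0.0))]
```

View pics/rel.png

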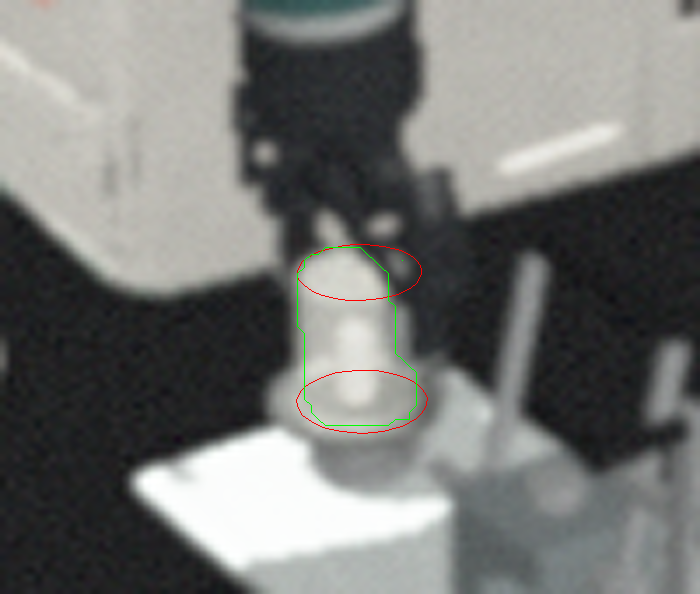

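```bash
python3 -m inch '[[1,0,1,-12,0],[1,0,1,-25,0],[1,0,2,-30,0],[1,0,2,-30,0],[1,0,2,-30,0],[1,0,2,-25,0],[1,0,0,-5,0],[1,0,0,0,0]]';  python3 dlt.py .546 -.102 .22 1.628
```

```text
clock: 15.05
position: [0.5652, 0.1311, 0.2369]
ee_rot: [0.027, 0.691, 0.722, 0.023]
contact_force: [0.4, 0.4, -0.2]
width: 0.0854
t 15.05 pos [0.5652 0.1311 0.2369] tool z [ 0.07  -0.004 -0.998] yaw 1.615 w 0.0854 F [ 0.4  0.4 -0.2] M [-0.02  0.02  0.05] q [ 0.12  0.24  1.54 -0.01  1.29 -1.5 ]
tool shift mm [-231.9  -30.8   16.4]
turn deg -0.7
```

```bash
python3 -m inch '[[1,-15,-3,0,0],[-0.25,-30,-6,0,0],[-0.25,-30,-6,0,0],[-0.25,-30,-6,0,0],[-0.25,-30,-6,0,0],[-0.25,-30,-6,0,0],[-0.25,-20,-3,0,0],[-0.25,-10,0,0,0],[-0.25,0,0,0,0],[-0.25,0,0,0,0],[-0.25,0,0,0,0]]';  python3 dlt.py .546 -.102 .22 1.628
python3 - <<'E'
from rig import eyes, mark_of
import cv2
from h import *
P={}
for n in("side","top"):
    p=eyes.get_image(n); P[n]=p["frame"][:,:,::-1].copy()
    for t in ["catch_knob","catch_pivot","lever_bar"]:
        print(n,t,[(round(d["confidence"],2),[round(float(x),1) for x in d["point"]]) for d in mark_of(p,t)][:3])
a=cv2.resize(P["side"][160:280,230:370],(560,480),interpolation=cv2.INTER_CUBIC);b=cv2.resize(P["top"][140:240,240:340],(480,480),interpolation=cv2.INTER_CUBIC)
cv2.imwrite("pics/k_s.png",a);cv2.imwrite("pics/k_t.png",b)
E
```

```text
clock: 15.97
position: [0.5303, -0.0692, 0.2187]
ee_rot: [0.016, 0.69, 0.724, 0.018]
contact_force: [-1.0, 0.5, -0.3]
width: 0.0319
t 15.97 pos [ 0.5303 -0.0692  0.2187] tool z [ 0.048  0.004 -0.999] yaw 1.619 w 0.0319 F [-1.   0.5 -0.3] M [-0.    0.01 -0.01] q [-0.27  0.2   1.65  0.02  1.25 -1.9 ]
tool shift mm [-33.5  14.2  -0.7]
turn deg -0.5
side catch_knob [(0.87, [214.0, 314.2]), (0.33, [328.9, 313.8])]
side catch_pivot [(0.97, [243.0, 319.7])]
side lever_bar [(0.64, [191.6, 311.5])]
top catch_knob []
top catch_pivot [(0.67, [186.4, 310.4])]
top lever_bar [(0.66, [166.6, 282.4])]
```

View pics/k_s.png

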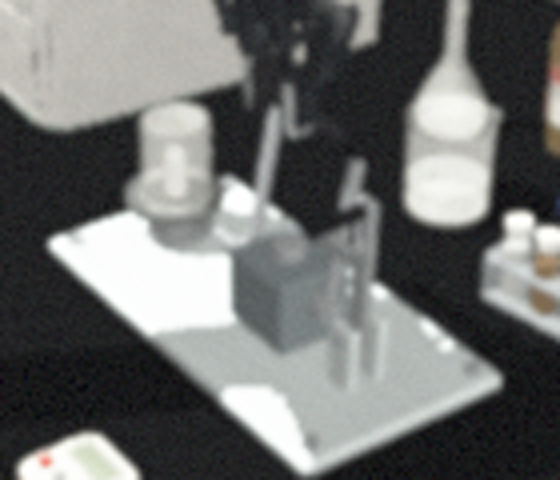

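View pics/k_t.png

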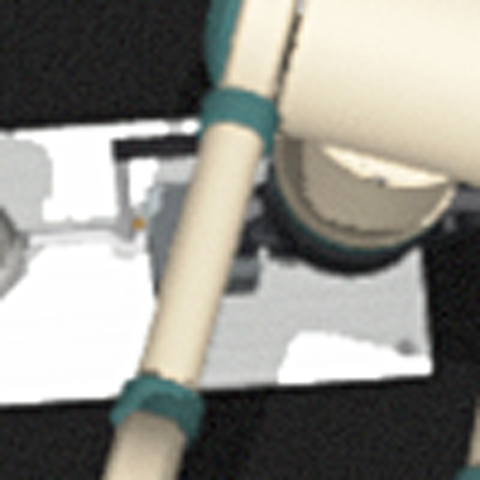

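```bash
python3 -m inch '[[-0.25,-15,8,0,0],[-0.25,-14,8,0,0],[-0.25,-4,3,0,0],[-0.25,0,0,0,0]]'|head -2;  python3 dlt.py .551 -.1015 .19 1.628
python3 - <<'E'
from rig import eyes
import cv2
from h import *
P={}
for n in("side",):
    p=eyes.get_image(n); P[n]=p["frame"][:,:,::-1].copy()
a=cv2.resize(P["side"][150:260,270:360],(490,600),interpolation=cv2.INTER_CUBIC)
cv2.imwrite("pics/k2.png",a)
E
```

```text
clock: 16.7
position: [0.5537, -0.1041, 0.2214]
t 16.7 pos [ 0.5537 -0.1041  0.2214] tool z [ 0.052  0.002 -0.999] yaw 1.621 w 0.0324 F [ 0.3 -0.9  1.2] M [ 0.02  0.09 -0.02] q [-0.32  0.24  1.59  0.02  1.27 -1.95]
tool shift mm [ 2.7 -4.2 31.2]
turn deg -0.4
```

View pics/k2.png

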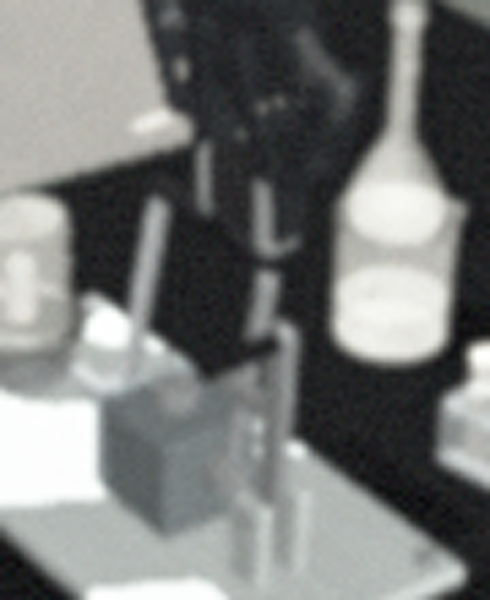

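```bash
python3 -c "
from h import *
print(at_z('side',(313.4,216.5),.15),at_z('side',(307.7,218.8),.15),at_z('top',(315.4,187.6),.15), at_z('top',(315.4,195.6),.15))"
python3 -m inch '[[-0.25,1,-2,15,0],[-0.25,1,-2,15,0],[-0.25,0,0,5,0],[-0.25,0,0,0,0]]'|head -2;  python3 dlt.py .551 -.1015 .126 1.628
```

```text
[ 0.54914766 -0.10368497  0.15      ] [ 0.53084295 -0.1050744   0.15      ] [ 0.55427802 -0.09715569  0.15      ] [ 0.53295908 -0.09653649  0.15      ]
clock: 17.08
position: [0.5519, -0.1029, 0.1856]
t 17.08 pos [ 0.5519 -0.1029  0.1856] tool z [ 0.052  0.003 -0.999] yaw 1.619 w 0.032 F [ 0.7 -0.4 -0.8] M [ 0.01  0.01 -0.04] q [-0.32  0.26  1.65  0.02  1.19 -1.95]
tool shift mm [ 1.5 -3.9 59.5]
turn deg -0.5
```

```bash
python3 -m inch '[[-0.25,0,-2,14,0],[-0.25,0,-2,12,0],[-0.25,0,0,4,0]]'|head -4;  python3 dlt.py .551 -.1025 .126 1.628
python3 - <<'E'
from rig import eyes
import cv2
from h import *
P={}
for n in("side",):
    p=eyes.get_image(n); P[n]=p["frame"][:,:,::-1].copy()
a=cv2.resize(P["side"][150:260,270:360],(490,600),interpolation=cv2.INTER_CUBIC)
cv2.imwrite("pics/k3.png",a)
E
```

```text
clock: 17.33
position: [0.5508, -0.1033, 0.157]
ee_rot: [0.02, 0.69, 0.724, 0.02]
contact_force: [-0.1, -0.5, -0.3]
t 17.33 pos [ 0.5508 -0.1033  0.157 ] tool z [ 0.056  0.002 -0.998] yaw 1.619 w 0.0322 F [-0.1 -0.5 -0.3] M [ 0.07  0.03 -0.  ] q [-0.32  0.28  1.7   0.02  1.11 -1.95]
tool shift mm [ 0.9 -1.5 30.9]
turn deg -0.5
```

View pics/k3.png

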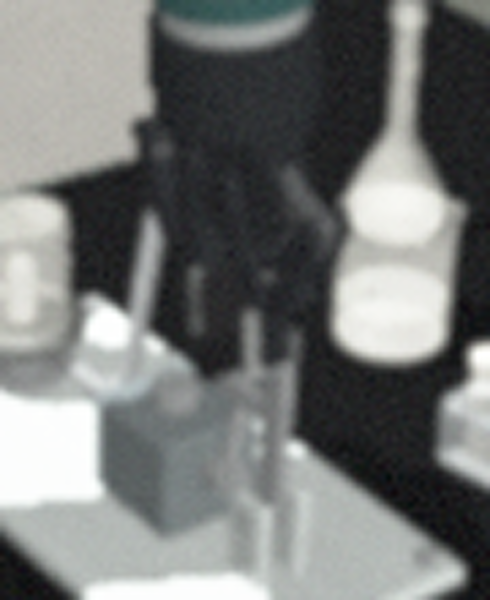

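```bash
python3 -m inch '[[-0.25,0,-1,8,0],[-0.25,0,-1,8,0],[-0.25,0,0,8,0]]'|sed -n 2,4p;  python3 dlt.py .551 -.1025 .126 1.628
```

```text
position: [0.5528, -0.104, 0.1346]
ee_rot: [0.023, 0.69, 0.724, 0.021]
contact_force: [-0.7, -0.0, -1.1]
t 17.63 pos [ 0.5528 -0.104   0.1346] tool z [ 0.062 -0.    -0.998] yaw 1.619 w 0.032 F [-0.7 -0.  -1.1] M [-0.03  0.03  0.01] q [-0.32  0.3   1.73  0.02  1.05 -1.95]
tool shift mm [ 1.6 -2.2  8.5]
turn deg -0.5
```

```bash
python3 -m inch '[[-0.25,-8,-1,4,0],[-0.25,-10,-1,4,0],[-0.25,-10,-1,4,0],[-0.25,-10,-1,4,0]]'|sed -n 2,4p;  python3 dlt.py .551 -.1655 .1085 1.628
python3 - <<'E'
from rig import eyes
import cv2
from h import *
p=eyes.get_image("side"); a=cv2.resize(p["frame"][150:260,270:360,::-1],(490,600),interpolation=cv2.INTER_CUBIC)
cv2.imwrite("pics/k4.png",a)
E
```

```text
position: [0.5515, -0.143, 0.1164]
ee_rot: [0.022, 0.689, 0.725, 0.022]
contact_force: [1.0, 0.5, -0.4]
t 17.97 pos [ 0.5515 -0.143   0.1164] tool z [ 0.062  0.002 -0.998] yaw 1.622 w 0.0316 F [ 1.   0.5 -0.4] M [ 0.12 -0.1  -0.01] q [-0.39  0.33  1.74  0.03  1.02 -2.03]
tool shift mm [-22.5  -2.2   7.8]
turn deg -0.4
```

View pics/k4.png

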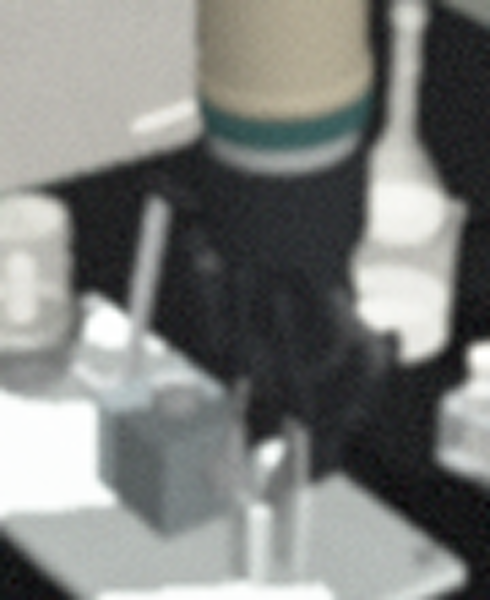

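```bash
python3 -m inch '[[-0.25,-10,-1,4,0],[-0.25,-10,-1,6,0],[-0.25,-9,-1,7,0],[-0.25,-8,-1,8,0]]'|sed -n 2,4p;  python3 dlt.py .551 -.1975 .067 1.628
python3 - <<'E'
from rig import eyes
import cv2
from h import *
p=eyes.get_image("side"); a=cv2.resize(p["frame"][150:270,270:370,::-1],(500,600),interpolation=cv2.INTER_CUBIC)
cv2.imwrite("pics/k5.png",a)
E
```

```text
position: [0.551, -0.1858, 0.0892]
ee_rot: [0.022, 0.69, 0.723, 0.022]
contact_force: [0.1, 4.3, -2.5]
t 18.35 pos [ 0.551  -0.1858  0.0892] tool z [ 0.063  0.002 -0.998] yaw 1.619 w 0.0318 F [ 0.1  4.3 -2.5] M [ 0.53 -0.07 -0.03] q [-0.46  0.37  1.75  0.04  0.97 -2.1 ]
tool shift mm [-11.7  -2.   22.1]
turn deg -0.5
```

View pics/k5.png

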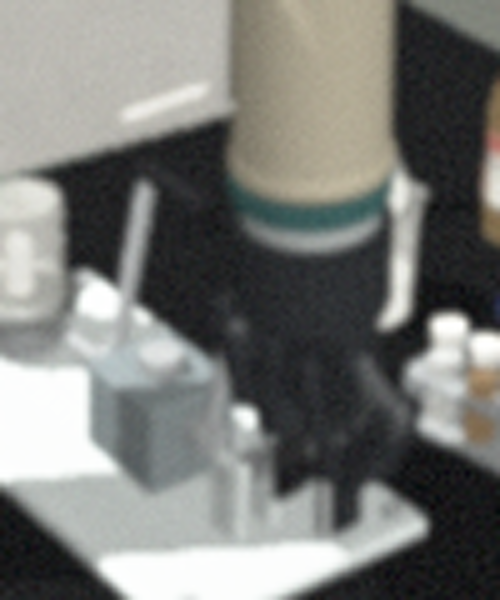

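```bash
python3 -m inch '[[-0.25,-6,-1,8,0],[-0.25,-6,-1,8,0],[-0.25,-5,-1,8,0],[-0.25,-5,0,6,0]]'|sed -n 2,4p;  python3 dlt.py .551 -.205 .058 1.628
python3 - <<'E'
from rig import eyes
import cv2
from h import *
p=eyes.get_image("side"); a=cv2.resize(p["frame"][150:270,270:370,::-1],(500,600),interpolation=cv2.INTER_CUBIC)
cv2.imwrite("pics/k6.png",a)
E
```

```text
position: [0.5498, -0.2002, 0.0535]
ee_rot: [0.014, 0.693, 0.72, 0.029]
contact_force: [-1.1, 20.8, 15.8]
t 18.73 pos [ 0.5498 -0.2002  0.0535] tool z [ 0.059  0.023 -0.998] yaw 1.61 w 0.032 F [-1.1 20.8 15.8] M [3.44 0.07 0.3 ] q [-0.5   0.42  1.77  0.06  0.91 -2.14]
tool shift mm [-4.7  1.3 -4.5]
turn deg -1.0
```

View pics/k6.png

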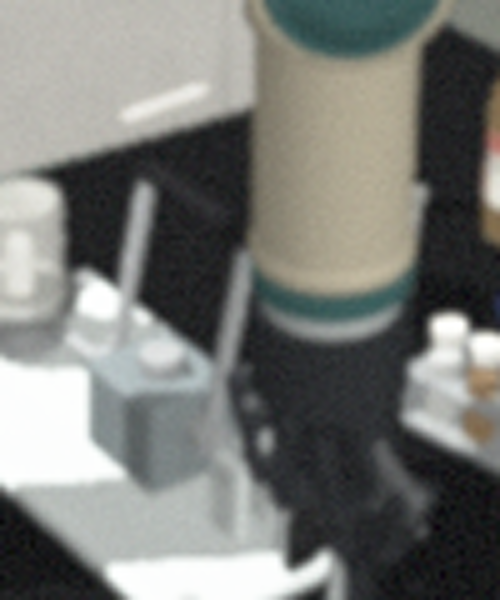

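```bash
python3 -m inch '[[-0.25,5,0,0,0],[-0.25,6,0,0,0],[-0.25,0,0,-4,0]]'|sed -n 2,4p;  python3 dlt.py .551 -.194 .15 1.628
```

```text
position: [0.5477, -0.1878, 0.0549]
ee_rot: [0.011, 0.693, 0.72, 0.029]
contact_force: [-1.3, 0.0, -0.4]
t 19.03 pos [ 0.5477 -0.1878  0.0549] tool z [ 0.055  0.026 -0.998] yaw 1.61 w 0.0322 F [-1.3  0.  -0.4] M [ 0.01  0.   -0.02] q [-0.48  0.41  1.78  0.06  0.91 -2.13]
tool shift mm [ -4.1   8.4 -95. ]
turn deg -1.0
```

```bash
python3 -m inch '[[-0.25,0,0,-15,0],[-0.25,0,1,-25,0],[-0.25,0,1,-30,0],[-0.25,0,1,-30,0],[0.1,0,1,-30,0],[0.1,0,0,-20,0],[0.1,0,0,0,0]]'|sed -n 2,4p;  python3 dlt.py .60 -.014 .21 .057
python3 - <<'E'
from rig import eyes, mark_of
import cv2
from h import *
p=eyes.get_image("side"); a=cv2.resize(p["frame"][150:290,270:380,::-1],(471,600),interpolation=cv2.INTER_CUBIC)
cv2.imwrite("pics/k7.png",a)
print(mark_of(p,"catch_knob")[:2])
E
```

```text
position: [0.5428, -0.1959, 0.2119]
ee_rot: [0.014, 0.692, 0.722, 0.024]
contact_force: [0.9, 0.5, -0.1]
t 19.62 pos [ 0.5428 -0.1959  0.2119] tool z [ 0.054  0.016 -0.998] yaw 1.613 w 0.0471 F [ 0.9  0.5 -0.1] M [-0.04 -0.   -0.04] q [-0.49  0.27  1.57  0.04  1.27 -2.12]
tool shift mm [179.2  64.6   7.9]
turn deg 89.2
[{'point': [255.5, 333.7], 'confidence': 0.8}]
```

View pics/k7.png

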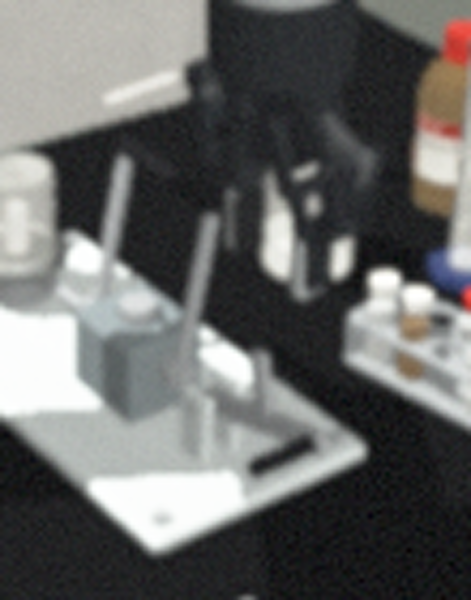

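```bash
python3 -c "
from h import *
print(at_z('top',(282.3,169.4),.168),at_z('top',(283,168),.168),at_z('side',(314,193),.168),at_z('side',(311.5,191.6),.168))
for th in(.9,1.1,1.3): print(th,proj('side',[.549,-.0975-.1*np.sin(th),.05+.1*np.cos(th)]))"
python3 -m inch '[[0.1,0,0,0,7],[0.1,0,0,0,7],[0.1,0,0,0,7],[0.1,0,0,0,7],[0.1,0,0,0,7],[0.1,0,0,0,7],[0.1,0,0,0,7],[0.1,0,0,0,7],[0.1,0,0,0,7],[0.1,0,0,0,7],[0.1,0,0,0,7],[0.1,0,0,0,7],[0.1,0,0,0,6],[0.1,0,0,0,0]]'|sed -n 2,4p;  python3 dlt.py .60 -.014 .23 .057
```

```text
[ 0.5990587  -0.01112707  0.168     ] [ 0.60277579 -0.01298766  0.168     ] [ 0.60056342 -0.03029538  0.168     ] [ 0.59917914 -0.02037536  0.168     ]
0.9 [[329.45585775 242.79862837]]
1.1 [[331.72849558 250.51300604]]
1.3 [[333.10259145 258.0440657 ]]
position: [0.5247, -0.1905, 0.1761]
ee_rot: [-0.018, 1.0, -0.001, -0.0]
contact_force: [0.0, -0.3, -0.1]
t 20.88 pos [ 0.5247 -0.1905  0.1761] tool z [-0.001  0.037 -0.999] yaw -0.001 w 0.047 F [ 0.  -0.3 -0.1] M [-0.02  0.02  0.  ] q [-0.49  0.29  1.62  0.03  1.24 -0.5 ]
tool shift mm [  75.  -178.5  -47.4]
turn deg -3.3
```

```bash
python3 -m inch '[[0.1,0,0,-20,-3],[0.1,0,0,-25,0],[0.1,0,0,-15,0],[0.1,10,-20,0,0],[0.1,15,-32,0,0],[0.1,15,-32,0,0],[0.1,15,-32,0,0],[0.1,12,-32,0,0],[0.1,8,-20,0,0],[0.1,0,-5,0,0],[0.1,0,0,0,0]]'|sed -n 2,4p;  python3 dlt.py .60 -.016 .20 .057
python3 - <<'E'
from rig import eyes, mark_of
import cv2
from h import *
p=eyes.get_image("side"); a=cv2.resize(p["frame"][140:260,250:360,::-1],(550,600),interpolation=cv2.INTER_CUBIC)
cv2.imwrite("pics/l1.png",a)
E
```

```text
position: [0.5827, -0.0092, 0.2252]
ee_rot: [-0.022, 0.999, 0.04, -0.015]
contact_force: [-0.6, -0.0, 0.1]
t 21.8 pos [ 0.5827 -0.0092  0.2252] tool z [-0.032  0.043 -0.999] yaw 0.081 w 0.0471 F [-0.6 -0.   0.1] M [ 0.01 -0.    0.04] q [-0.16  0.31  1.47  0.04  1.4  -0.25]
tool shift mm [17.4  9.3 24.4]
turn deg 1.4
```

View pics/l1.png

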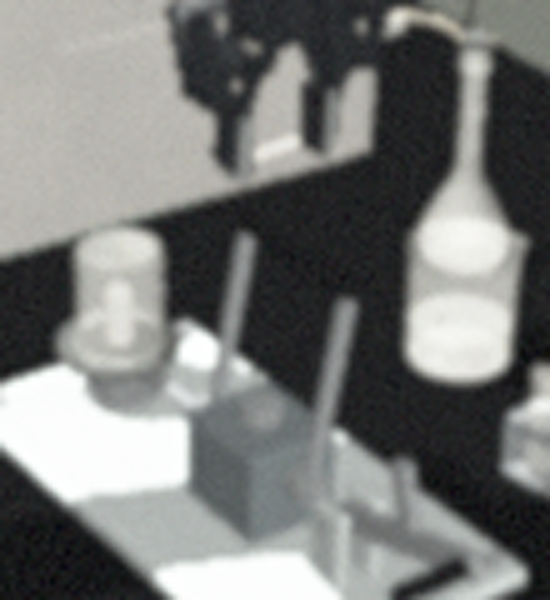

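```bash
python3 -c "
from h import *
print(at_z('side',(309,193.4),.168))"; python3 -m inch '[[0.1,9,4,8,0],[0.1,7,3,10,1],[0.1,0,0,4,0],[0.1,0,0,0,0]]'|sed -n 2,4p;  python3 dlt.py .599 -.016 .147 .057
python3 - <<'E'
from rig import eyes, mark_of
import cv2
from h import *
p=eyes.get_image("side"); a=cv2.resize(p["frame"][140:260,250:360,::-1],(550,600),interpolation=cv2.INTER_CUBIC)
cv2.imwrite("pics/l2.png",a)
p=eyes.get_image("top"); a=cv2.resize(p["frame"][120:240,220:340,::-1],(600,600),interpolation=cv2.INTER_CUBIC)
cv2.imwrite("pics/l2t.png",a)
E
```

```text
[ 0.58795239 -0.02501108  0.168     ]
position: [0.5985, -0.02, 0.1982]
ee_rot: [-0.021, 0.999, 0.029, -0.017]
contact_force: [-0.5, -1.0, -0.2]
t 22.18 pos [ 0.5985 -0.02    0.1982] tool z [-0.035  0.041 -0.999] yaw 0.059 w 0.0471 F [-0.5 -1.  -0.2] M [-0.02  0.03  0.02] q [-0.17  0.35  1.48  0.03  1.35 -0.24]
tool shift mm [ 2.3 -1.8 51.3]
turn deg 0.1
```

View pics/l2.png

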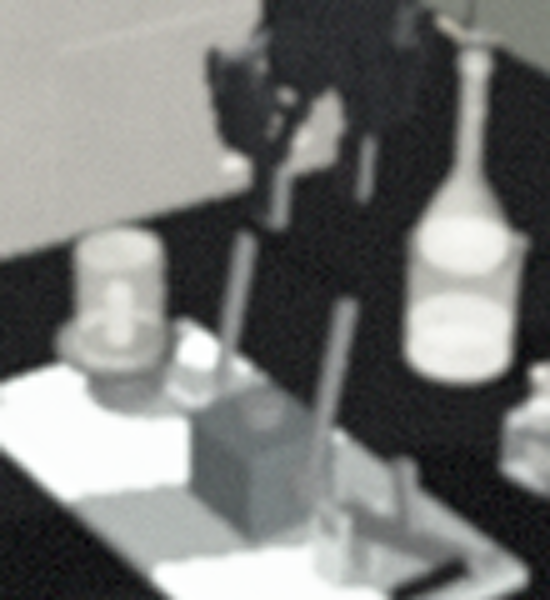

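View pics/l2t.png

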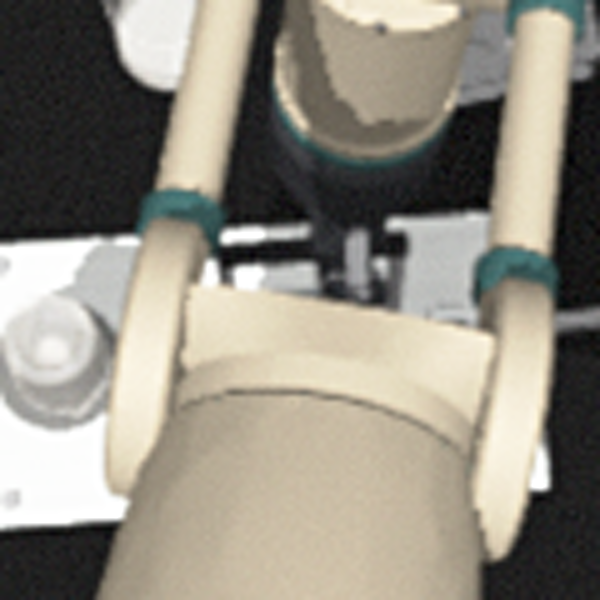

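```bash
python3 -c "
from h import *
for x in(.59,.595,.6,.605):
  print(x,[proj('side',[x+dy*-.057,-.0155+dy,.168]).round(1).tolist() for dy in(-.045,.045)])
print(proj('side',[[.575,-.02,.203],[.622,-.02,.203]]))
"
```

```text
0.59 [[[318.0, 198.6]], [[297.9, 185.2]]]
0.595 [[[319.5, 198.1]], [[299.4, 184.8]]]
0.6 [[[321.1, 197.6]], [[300.9, 184.3]]]
0.605 [[[322.7, 197.1]], [[302.4, 183.9]]]
[[304.15042428 182.35232526]
 [318.79934032 177.97043659]]
```

```bash
python3 -m inch '[[0.1,-1,0,10,0],[0.1,-1,0,12,0],[0.1,0,0,8,0]]'|sed -n 2,4p;  python3 dlt.py .595 -.016 .147 .057
```

```text
position: [0.597, -0.0203, 0.1699]
ee_rot: [-0.02, 0.999, 0.028, -0.013]
contact_force: [0.8, 0.0, 0.1]
t 22.53 pos [ 0.597  -0.0203  0.1699] tool z [-0.028  0.04  -0.999] yaw 0.057 w 0.047 F [0.8 0.  0.1] M [ 0.03 -0.01  0.04] q [-0.17  0.36  1.53  0.04  1.28 -0.24]
tool shift mm [-1.2 -3.5 23.1]
turn deg 0.0
```

```bash
python3 -m inch '[[0.1,0,-1,8,0],[0.1,0,-1,8,0],[0.1,0,0,6,0]]'|sed -n 2,4p;  python3 dlt.py .595 -.016 .147 .057
python3 - <<'E'
from rig import eyes, mark_of
import cv2
from h import *
p=eyes.get_image("side"); a=cv2.resize(p["frame"][140:240,260:360,::-1],(600,600),interpolation=cv2.INTER_CUBIC)
cv2.imwrite("pics/l3.png",np.clip(a.astype(float)*1.8+20,0,255).astype(np.uint8))
E
```

```text
position: [0.5954, -0.0173, 0.1457]
ee_rot: [-0.02, 0.999, 0.028, -0.014]
contact_force: [-0.1, 0.1, -0.5]
t 22.78 pos [ 0.5954 -0.0173  0.1457] tool z [-0.029  0.04  -0.999] yaw 0.057 w 0.0471 F [-0.1  0.1 -0.5] M [-0.02 -0.09  0.02] q [-0.17  0.38  1.57  0.04  1.23 -0.24]
tool shift mm [-0.3 -1.4 -1.3]
turn deg 0.0
```

View pics/l3.png

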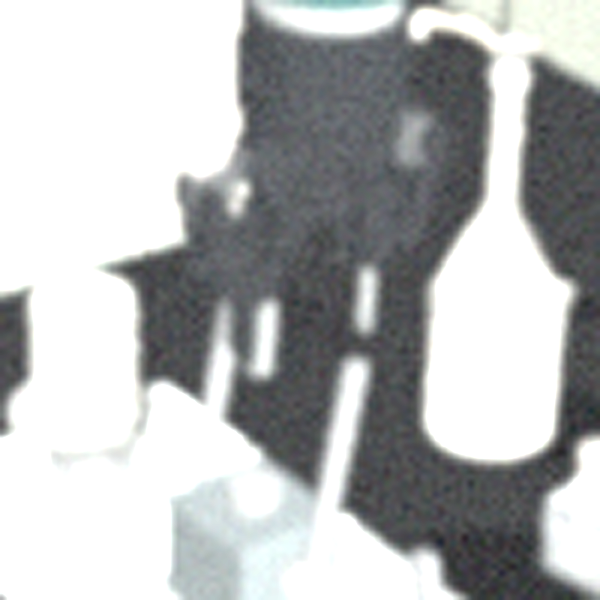

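```bash
python3 -m inch '[[-1,0,0,0,0],[-1,0,0,0,0],[-1,0,0,0,0],[-1,0,0,0,0],[-1,0,0,0,0],[-1,0,0,0,0]]' 40|sed -n 1,6p;  python3 dlt.py .520 -.016 .139 .057
```

```text
clock: 23.33
position: [0.5959, -0.0169, 0.1442]
ee_rot: [-0.02, 0.999, 0.029, -0.014]
contact_force: [0.2, 0.1, -2.5]
width: 0.0129
t 23.33 pos [ 0.5959 -0.0169  0.1442] tool z [-0.029  0.04  -0.999] yaw 0.058 w 0.0129 F [ 0.2  0.1 -2.5] M [-0.02 -0.07 -0.01] q [-0.17  0.38  1.57  0.04  1.22 -0.24]
tool shift mm [-75.6  -5.    7.4]
turn deg 0.0
```

```bash
python3 -m inch '[[-1,-8,0,0,0],[-1,-10,0,0,0],[-1,-10,0,0,0],[-1,-10,0,1,0]]'|sed -n 1,6p;  python3 dlt.py .514 -.021 .132 .057
```

```text
clock: 23.67
position: [0.5676, -0.0186, 0.147]
ee_rot: [-0.02, 0.999, 0.028, -0.001]
contact_force: [6.3, 2.1, 0.9]
width: 0.0128
t 23.67 pos [ 0.5676 -0.0186  0.147 ] tool z [-0.003  0.041 -0.999] yaw 0.057 w 0.0128 F [6.3 2.1 0.9] M [ 0.13 -1.15 -0.05] q [-0.18  0.33  1.65  0.04  1.18 -0.25]
tool shift mm [-53.6   0.   15. ]
turn deg -0.0
```

```bash
python3 -m inch '[[-1,-12,0,1,0],[-1,-12,0,2,0],[-1,-12,0,3,0]]'|sed -n 1,6p;  python3 dlt.py .514 -.021 .132 .057;python3 -m inch '[[-1,-12,0,3,0],[-1,-12,0,4,0]]'|sed -n 1,6p;  python3 dlt.py .514 -.021 .132 .057
```

```text
clock: 23.92
position: [0.5402, -0.0202, 0.1432]
ee_rot: [-0.02, 0.999, 0.027, 0.012]
contact_force: [10.2, 2.9, -6.9]
width: 0.0125
t 23.92 pos [ 0.5402 -0.0202  0.1432] tool z [ 0.023  0.041 -0.999] yaw 0.055 w 0.0125 F [10.2  2.9 -6.9] M [ 0.23 -1.86 -0.06] q [-0.2   0.28  1.73  0.05  1.12 -0.27]
tool shift mm [-26.4  -0.2  10.6]
turn deg -0.1
clock: 24.08
position: [0.5249, -0.0212, 0.1379]
ee_rot: [-0.02, 0.999, 0.027, 0.024]
contact_force: [12.3, 2.2, -6.4]
width: 0.0126
t 24.08 pos [ 0.5249 -0.0212  0.1379] tool z [ 0.047  0.041 -0.998] yaw 0.052 w 0.0126 F [12.3  2.2 -6.4] M [ 0.35 -2.15  0.05] q [-0.21  0.25  1.79  0.06  1.06 -0.29]
tool shift mm [-11.1  -0.6   5.4]
turn deg -0.3
```

```bash
python3 -m inch '[[-1,-12,0,4,0],[-1,-12,0,4,0]]'|sed -n 1,6p;  python3 dlt.py .514 -.021 .132 .057;python3 -m inch '[[-1,-12,0,3,0],[-1,-12,0,3,0]]'|sed -n 1,6p;  python3 dlt.py .514 -.021 .132 .057
```

```text
clock: 24.25
position: [0.5183, -0.0218, 0.1345]
ee_rot: [-0.02, 0.998, 0.024, 0.045]
contact_force: [27.0, 8.4, 3.2]
width: 0.0126
t 24.25 pos [ 0.5183 -0.0218  0.1345] tool z [ 0.09   0.042 -0.995] yaw 0.047 w 0.0126 F [27.   8.4  3.2] M [ 1.36 -4.02  0.1 ] q [-0.22  0.22  1.84  0.07  1.   -0.3 ]
tool shift mm [-4.5 -0.9  2.1]
turn deg -0.6
clock: 24.42
position: [0.5198, -0.0217, 0.1348]
ee_rot: [-0.02, 0.997, 0.021, 0.075]
contact_force: [27.1, 9.2, -12.9]
width: 0.0125
t 24.42 pos [ 0.5198 -0.0217  0.1348] tool z [ 0.148  0.043 -0.988] yaw 0.039 w 0.0125 F [ 27.1   9.2 -12.9] M [ 1.31 -3.26  0.31] q [-0.23  0.2   1.88  0.1   0.93 -0.32]
tool shift mm [-6.1 -0.9  2. ]
turn deg -1.0
```

```bash
python3 -m inch '[[-1,-5,0,0,0],[-1,-5,0,0,0]]'|sed -n 1,6p;  python3 dlt.py .514 -.021 .132 .057
python3 - <<'E'
from rig import eyes, mark_of, manip
import cv2
from h import *
s=manip.get_state();q=s["ee_rot"]; Rm=R.from_quat([q[1],q[2],q[3],q[0]]).as_matrix(); G=s["position"]-.0187*Rm[:,2]; print(G, "joint",.2-np.arcsin((G[0]-(.5964-.0238))/.12))
p=eyes.get_image("side"); a=cv2.resize(p["frame"][140:280,230:370,::-1],(600,600),interpolation=cv2.INTER_CUBIC)
cv2.imwrite("pics/l4.png",a)
p=eyes.get_image("top"); cv2.imwrite("pics/l4t.png",p["frame"][:,:,::-1])
print(manip.get_state()["contact_force"])
E
```

```text
clock: 24.58
position: [0.5218, -0.0215, 0.1362]
ee_rot: [-0.02, 0.996, 0.019, 0.089]
contact_force: [16.0, 2.9, -22.4]
width: 0.0127
t 24.58 pos [ 0.5218 -0.0215  0.1362] tool z [ 0.177  0.044 -0.983] yaw 0.035 w 0.0127 F [ 16.    2.9 -22.4] M [ 0.23 -1.64  0.17] q [-0.23  0.19  1.9   0.11  0.89 -0.33]
tool shift mm [-8.4 -0.7  2.7]
turn deg -1.2
[ 0.5185433  -0.02232428  0.15455906] joint 0.6672944628789999
[ 16.55883004   3.24621107 -16.45686542]
```

View pics/l4.png

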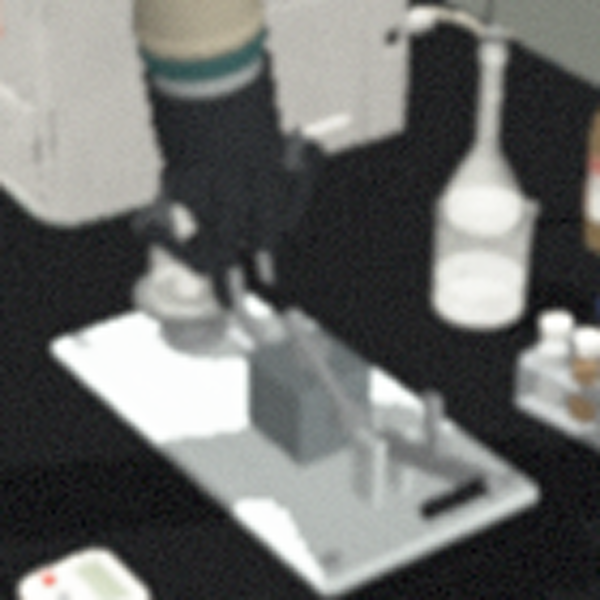

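View pics/l4t.png

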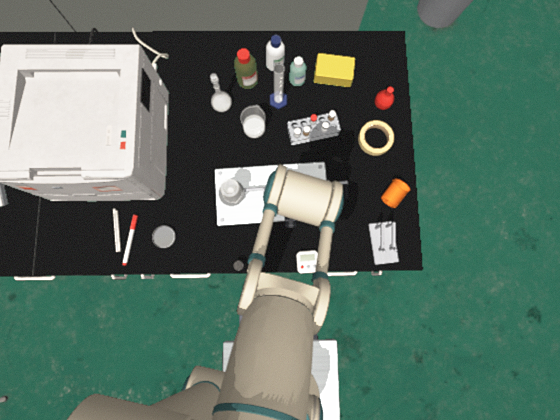

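```bash
python3 -m inch '[[-1,-4,0,2,0]]'|sed -n 1,6p
python3 - <<'E'
from rig import eyes, mark_of, manip
import cv2
from h import *
for i in range(6):
    s=manip.get_state();q=s["ee_rot"]; Rm=R.from_quat([q[1],q[2],q[3],q[0]]).as_matrix(); G=s["position"]-.0187*Rm[:,2]; print(s["clock"],G.round(4), "joint",.2-np.arcsin((G[0]-(.5964-.0238))/.12),s["contact_force"].round(1))
    for k in range(3): p=eyes.get_image("side")
E
```

```text
clock: 24.77
position: [0.5214, -0.0216, 0.1353]
ee_rot: [-0.02, 0.995, 0.019, 0.093]
contact_force: [-0.1, 2.0, 20.7]
width: 0.0125
24.7667 [ 0.5179 -0.0224  0.1536] joint 0.673099082044059 [-0.1  2.  20.7]
24.9167 [ 0.518  -0.0224  0.154 ] joint 0.6720888527951301 [ 8.9  3.2 -0.4]
25.0667 [ 0.518  -0.0224  0.154 ] joint 0.672217551627711 [8.8 2.5 0.2]
25.2167 [ 0.518  -0.0224  0.154 ] joint 0.6723827924067174 [9.  2.8 0.1]
25.3667 [ 0.518  -0.0224  0.154 ] joint 0.6720678842138756 [8.  3.  0.3]
25.5167 [ 0.518  -0.0224  0.154 ] joint 0.6719441118147946 [ 9.   2.8 -0.1]
```

Run:
```python
from h import *
a=cv2.imread("pics/l4t.png")[150:250,200:300]; b=cv2.imread("pics/side0.png")[240:300,200:280]
cv2.imwrite("pics/fin.png",cv2.resize(a,(600,600),interpolation=cv2.INTER_CUBIC))
a=cv2.imread("pics/l4t.png").astype(int);b=cv2.imread("pics/top0.png").astype(int)
for n,(r,c) in dict(timer=(262,308),stopper=(266,238),petri=(237,163)).items(): print(n,np.abs(a-b)[r-12:r+12,c-13:c+13].mean())
```

```text
timer 20.059294871794872
stopper 14.311431623931623
petri 3.514423076923077
```

View pics/fin.png

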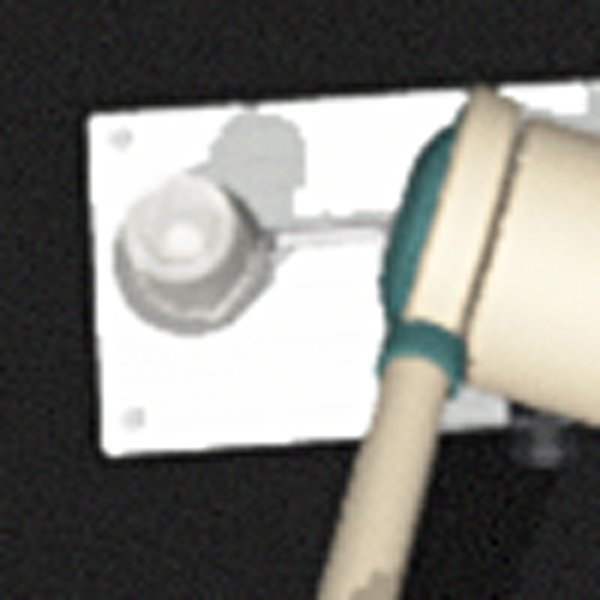

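```bash
python3 -c "
from rig import manip
print(manip.sign_off()); print(manip.get_state()['contact_force'])"
```

```text
the job is handed in; nothing more can be done
None
the job is handed in; nothing more can be done
```

The whole job was carried out in the order asked and handed in at about 25.5 s, with the fingers still holding the lever pulled.

- **Beaker:** I lifted the clear beaker, not the orange one, off the rest. The tool only turns about its own axis, so I tipped the beaker mouth-down by easing its rim against the peg. I then pressed it flat on the seat with about 27 N and let go. The last top picture shows it upright on the seat with the peg inside, roughly 5 mm off the peg's centre.
- **Catch:** Pushed outwards to about 1.2 rad, judged from the side picture, where it lies almost flat. I only touched the lever after that.
- **Lever:** Gripped by its bar and pulled to its stop. The estimated joint angle was 0.67 rad, steady for 0.75 s before hand-in, with the hand pulling at about 9 N.

**Disagreements and limits:**
- The two cameras differed by 5–10 mm on the station, so I used values in between.
- The grip on the beaker read 52 mm, not the stated 57 mm. I took that as a body narrower than its rim, and it held.
- The tool had leaned about 10 degrees by the end from pushing on the lever.
- The timer, stopper and petri dish look unmoved in the last top picture. The before/after difference for the timer and stopper was larger than for the dish. I put that down to the arm and its shadow and did not check further.

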